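Lock the additive tins away

TASK

Put the food additives back under lock: stand every tin upright in the open bay of the grey locker, fit the crank on the locker's square shaft, wind the shutter fully shut, lift the crank off and put it back in the white tray. Then set the winged socket key on the brass lock, press and twist it until it drops fully home over the tang, turn it clockwise to its stop, lift it off and put it back in the tray as well. Leave the jug, the tape roll and the bowl where they are.

Things in the scene. Friction and masses are not known exactly. Their poses are not given: they have to be found in the camera images.
- locker: Grey steel box fixed to the worktop, 155 (x) x 540 (y) x 105 mm high. Origin: centre of its underside. Its -y half is an open-topped bay; its +y half a closed deck, top at z = 105 mm, with the square shaft and the brass lock. The shutter, a 6 mm aluminium plate with ribs, slides from under the deck out over the bay, 91 to 98 mm above the worktop
- bay (a point): Centre of the bay's floor (30 mm above the worktop), locker's axes. Clear inside: 135 mm (x) by 260 mm (y from -129 to +130 here); walls 103 mm above the worktop. The open shutter still roofs the +y end down to y = +110 mm at most. Fingers spread along x fit; four tins fit in a row at y = -100, -43, +14 and +71 mm
- shutter (a joint): How far the shutter is drawn out over the bay, m: 0 fully open, 0.253 fully shut. Driven only by the shaft (23 mm per radian); pushed by hand it hardly moves (over 10 N)
- shaft (a joint): Angle of the square shaft, rad, 0 to 11 (stop): grows as it is turned clockwise seen from above, drawing the shutter shut (up to 1.75 turns). At 0, 1.57, .. the flats are parallel to the locker's x and y. Stays where it is left; takes about 0.25 N m
- shaft_seat (a point): On the shaft's axis, on top of its round collar (60 mm wide, 111 mm above the worktop), where the crank's underside rests when fully on; locker's axes. The square shaft is 19.5 mm across and rises 17 mm above this point, then a round lead-in cone rises 7 mm more
- lock_seat (a point): On the axis and top of the lock's brass disc (64 mm wide), where the key's underside rests when home; locker's axes. A steel tang rises from it: 24 x 8 mm, 12 high, then a 21 x 5 lead-in 5 high. It has stiff free play in the disc: with the lock open its long side lies along the locker's x, give or take 0.35 rad, exact angle not given. A key out of line rests 12 to 17 mm too high
- lock (a joint): Turn of the brass disc, rad: 0 open, 1.2 locked (stop), growing clockwise from above. The key first takes up the tang's free play (up to 0.7 rad) and 0.15 rad of slack, then turns the disc, with about 0.15 N m; it stays where it is left. A small pointer is on the disc
- tray: Shallow white tray fixed to the worktop, 140 (x) x 240 (y) x 18 mm high, floor and walls 5 mm thick. Origin: centre of its underside. Crank and key start in it, standing on their sockets, and go back into it
- crank_foot (a point): Centre of the underside of the crank's hub; z up along the hub, x along the crank's arm towards its hand grip. The hub is 40 x 40 mm with a square socket 22 mm wide and 28 mm deep open below; arm 18 mm wide, 28 to 38 mm above the underside; mass 0.35 kg
- crank_boss (a point): Centre, for gripping, of the square steel boss on the crank's hub: 26 x 26 mm, from 38 to 74 mm above the underside, this point at 62 mm, axes as crank_foot. Take it here to carry the crank, fingers across the arm
- crank_knob (a point): Point for gripping on the crank's upright black hand grip, a cylinder of 22 mm diameter that spins freely on its pin, 65 mm from the hub's axis along x; it spans 38 to 88 mm above the underside, this point at 70 mm
- key_foot (a point): Centre of the underside of the socket key; z up, x along the wing and along the long side of the slot. Sleeve 44 x 36 mm (its top flange 48 mm across, up to 30 mm high), with a slot 27 x 11 mm, 22 mm deep, open below; fits the tang either way round (half turns). Mass 0.28 kg
- key_wing (a point): Grip point on the key's flat wing: 64 mm long (x), 12 mm thick (y), from 44 to 80 mm above the underside, this point at 64 mm; axes as key_foot. It is taken across its thickness
- tin1_mid (a point): Middle (half-way up) of a metal additive tin with a paper label band, 52 mm diameter, 50 mm high, z along its axis, 0.18 kg, standing on the worktop in front of the locker, to the robot's right. Two to four tins are present
- tin2_mid (a point): Middle (half-way up) of a metal additive tin with a paper label band, 52 mm diameter, 50 mm high, z along its axis, 0.18 kg, standing on the worktop in front of the locker, to the robot's right. Two to four tins are present
- tin3_mid (a point): Middle (half-way up) of a metal additive tin with a paper label band, 52 mm diameter, 50 mm high, z along its axis, 0.18 kg, standing on the worktop in front of the locker, to the robot's right. Two to four tins are present
- tin4_mid (a point): Middle (half-way up) of a metal additive tin with a paper label band, 52 mm diameter, 50 mm high, z along its axis, 0.18 kg, standing on the worktop in front of the locker, to the robot's right. Two to four tins are present
- jug: Clear plastic measuring jug with handle, 90 mm wide, 110 mm high, loose bystander; origin under its centre
- tape: Roll of yellow tape lying flat, 90 mm wide, 48 mm high, loose bystander; origin under its centre
- bowl: White bowl, 120 mm wide, 50 mm high, loose bystander; origin under its centre
There are look-alikes about, which are no part of the job. What is shaped like the part that bears tin4_mid but turquoise is not meant.

How it is judged:
By the outcome, as a careful person would: the job done as asked, in the order asked, and still so for the second after the job is handed in, with the robot touching nothing.
Of tin1, tin2, tin3, tin4 only 2 to 4 are there at a start; the rules pass over those that are not, and their reading is None.
At some moment in a run one of tin1, tin2, tin3, tin4 may be knocked a few centimetres aside while the robot is not near it.
It also fails if it takes over 210 s, if anything falls off the work surface, if the arm or the gripper's body presses on something with over 40 N, if the wrist force passes 120 N, or if a joint passes its speed limit or range.

ROBOT

A 7-joint arm with a two-finger parallel gripper is mounted at the origin on the work surface. World frame = base frame: x ahead of the robot, y to its left, z up, the work surface at z = 0. Lengths are in m, angles in degrees, forces in N, time in s.
With the tool pointing down it reaches from about 0.425 to 0.875 m from the base axis. Payload 4.7 kg.
Tool frame: the origin (TCP) lies midway between the tips of the shut fingers; the grasp point (between the pads) lies 19 mm behind it; z points along the fingers, y is the direction in which the jaws open and shut (so a half turn about z gives the same grasp; the last joint's range is limited). The gripper opens to 87 mm and grips with 3 to 60 N. Pads are 19 mm wide; open, the fingers measure 117 mm over their backs; the gripper's body (75 mm by 190 mm) begins 51 mm behind the grasp point.
Start: joints at [69.792, 18.392, -4.016, 83.108, 1.295, 78.541, -3.26], TCP at [0.233, -0.607, 0.223] pointing down, gripper open.
Joint ranges: [-163.93, 163.93], [-17.29, 119.83], [-79.2, 71.16], [3.27, 140.29], [-89.18, 269.18], [5.43, 117.66], [-154.24, 154.24]. Speed limits (degrees/s): [147.25, 147.25, 180, 180, 180, 180, 180].

INTERFACE

Orientations are given as [roll, pitch, yaw] about the fixed x, y, z axes, in that order (R = Rz(yaw) Ry(pitch) Rx(roll)).
In Python, from cell import env gives the robot as it stands. The module is installed in compiled form; this text tells all that it offers.
- The arm moves only by the tool servo_tool, never from a script. Its argument "plan" is a list of rows, each a list of 3 entries, a list of its own where there are three numbers: the opening, from 0 (shut) to 1 (fully open), then the shift along the tool's x, y, z in cm, then the turn, a rotation vector about the tool's x, y, z in degrees. A call has 1 to 20 rows; each row shifts and turns the pose as measured when the row begins, along the tool's axes as they then stand; what a row does not reach is not made up. A row lasts 1/12 s, in which the tool goes at most 41.7 mm and 7.16 degrees, less where a joint would pass 70% of its speed; a pose out of reach is approached as far as the arm can. A call is refused whole if a number of a shift passes 4.17 or a number of a turn 7.16, either way. A call with a gripper value outside its range is refused whole. The fingers move at their own pace and stop on an object; "force" is the grip in N (left out, the last holds). Time passes only in rows, so rows that do not move let the fingers close. It gives the time, the measured TCP pose, the force and the opening at its end, in the units of the state.
- env.get_obs(): the state, without advancing time (a new reading comes with each control period).
- env.read_camera(name): name is "scene" or "top"; returns a dict with "image" (420x560x3 uint8, blue, green, red), "fx", "fy", "cx", "cy" (pixels), "rvec" (rotation vector, rad) and "tvec" (3), from world to camera coordinates, as OpenCV has them. Camera axes: x right, y down, z forward; pixel columns grow to the right and rows downward; lengths in m; the calibration is good to about 2 mm. A picture is of the moment at which its call begins. There is no depth.
- env.sign_off(): hands the job in, once; it reports no verdict.
The state is a dict: "time_s": time; "qpos": joint angles; "joint_velocities": joint speeds; "effort": joint torques, N m; "tool_pos": TCP position; "tool_rot": TCP orientation; "force": force on the tool from outside, world axes, zero at the start; "wrist_torque": the same for the moment, N m; "grip_width": finger opening in m.
Only numpy, scipy, OpenCV 4.12 (cv2) and the standard library are available. Lean on these libraries where they do the work, as an engineer would, in place of code of your own. Each camera call takes 0.05 s, during which the arm holds its last target. There are 200 camera calls.

## Working session

There is one attempt and no reset: what is moved stays moved. The work goes in short steps, Python scripts to look and compute and a tool call to move; the robot and the scene stay as the last step left them, time stands still between calls to the robot, and variables do not carry over. Pictures are saved under pics/ and viewed, about 12 in all and at most 16, crops included, and the job is handed in when it is done.

Besides the shell and the picture viewer there is one more tool, called by a JSON object that holds its "name" and its "arguments". servo_tool: Moves the arm, as the interface text tells. Its arguments: {"type":"object","properties":{"plan":{"type":"array"},"force":{"type":"number"}},"required":["plan"]}

```bash
mkdir -p pics
cat > h.py <<'E'
import numpy as np, cv2
from cell import env
from scipy.spatial.transform import Rotation as R
def cam(n):
    c=env.read_camera(n); c['R']=cv2.Rodrigues(np.array(c['rvec'],float))[0]; c['t']=np.array(c['tvec'],float).ravel(); return c
def px(c,u,v,z):
    d=c['R'].T@np.array([(u-c['cx'])/c['fx'],(v-c['cy'])/c['fy'],1]); o=-c['R'].T@c['t']
    return o+d*(z-o[2])/d[2]
def proj(c,p):
    q=c['R']@np.array(p,float)+c['t']; return np.array([c['fx']*q[0]/q[2]+c['cx'],c['fy']*q[1]/q[2]+c['cy']])
E
python3 - <<'E'
from h import *
for n in ('scene','top'):
    c=cam(n); cv2.imwrite(f'pics/{n}0.png',cv2.resize(c['image'],(784,588),interpolation=cv2.INTER_CUBIC)); print(n,c['fx'],c['cx'],c['cy'],-c['R'].T@c['t'],c['R'][2],c['R'][0])
print(env.get_obs())
E
```

```text
scene 467.81164983671164 273.49580551205787 208.27182219068686 [1.09340995 0.34455808 1.00778383] [-0.49884314 -0.28749468 -0.81761992] [-0.51536845  0.85686797  0.01313939]
top 534.3974834371063 279.28321171357544 221.8569855325344 [ 2.58909198e-01 -5.99828868e-04  1.39529604e+00] [ 0.19839567  0.01458023 -0.98001356] [ 0.09677742 -0.99529455  0.00478422]
{'time_s': 0.1, 'qpos': array([69.7918267 , 18.43703039, -4.01388048, 83.16707541,  1.29689438,
       78.54147147, -3.25992651]), 'joint_velocities': array([-0.01973185, -0.11954858,  0.07137376, -0.08939029, -0.00018472,
        0.03862502, -0.01823272]), 'effort': array([ 1.33320050e-04, -4.92570555e+01, -4.05267393e-01, -3.13399494e+01,
       -6.41032867e-02,  3.94491095e-02,  9.64268384e-05]), 'tool_pos': array([ 0.23285823, -0.60633079,  0.22155287]), 'tool_rot': array([-1.79899753e+02,  7.79624951e-03,  2.10166410e+01]), 'force': array([ 0.30211003,  0.29767487, -0.13863921]), 'wrist_torque': array([-0.03675962,  0.03393224, -0.00730525]), 'grip_width': 0.08706397712029813}
```

View pics/top0.png

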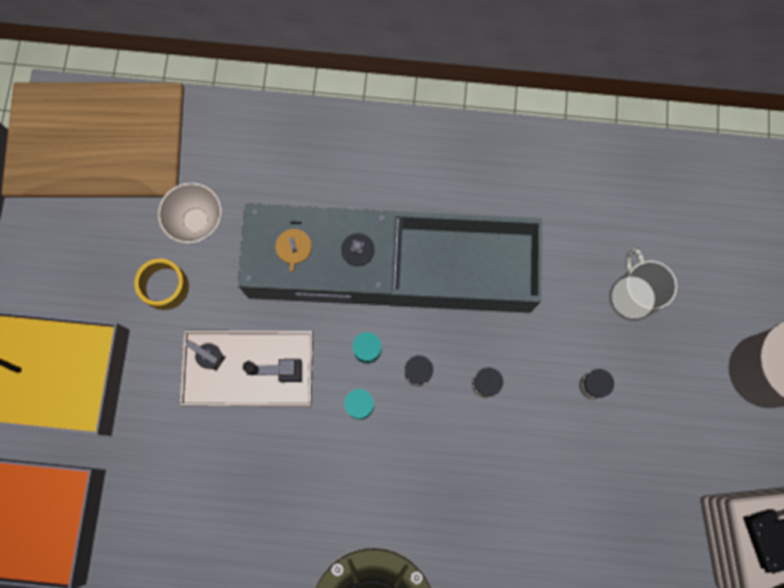

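View pics/scene0.png

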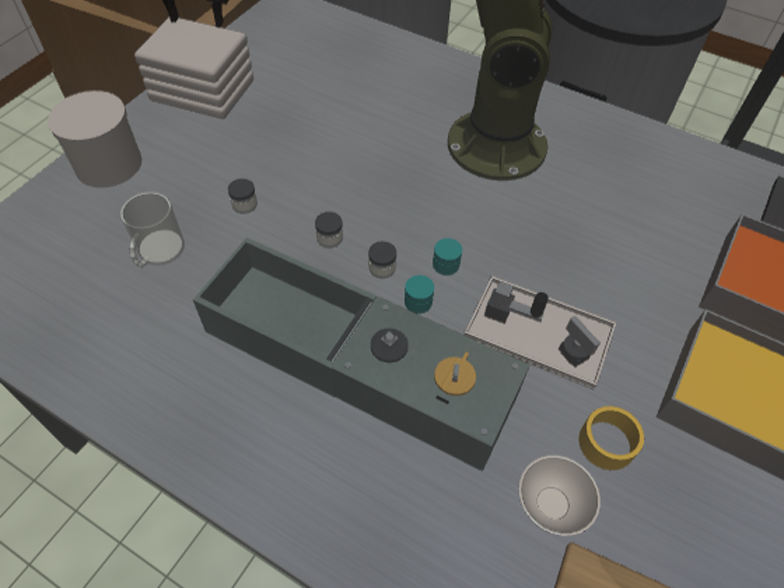

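The top view shows three black-lidded tins at about (419,369), (488,381) and (600,382), plus two turquoise look-alikes. The crank boss is near (289,369) and the key near (208,353). The shaft is at (357,248) and the lock at (293,246). Next I zoom in for precision.

Run:
```python
from h import *
c=cam('top'); im=c['image']
cv2.imwrite('pics/t1.png',cv2.resize(im[138:298,122:282],(800,800))[:600] if 0 else cv2.resize(im[140:296,125:285],None,fx=3.8,fy=3.8,interpolation=cv2.INTER_CUBIC))
d=cam('scene'); im=d['image']
cv2.imwrite('pics/s1.png',cv2.resize(im[165:340,230:445],None,fx=3.4,fy=3.4,interpolation=cv2.INTER_CUBIC))
# rough
for n,p,z in [('lockTL',(246,205),.105),('TR',(541,219),.103),('BR',(533,299),.103),('BL',(240,289),.105),('shaft',(357,247),.125),('lock',(293,246),.105),('trTL',(182,332),.018),('trTR',(312,332),.018),('trBR',(311,405),.018),('trBL',(181,404),.018),('boss',(289,369),.074),('knob',(251,368),.088),('t1',(419,369),.05),('t2',(488,381),.05),('t3',(600,382),.05),('d1',(367,346),.05),('d2',(359,403),.05)]:
    print(n,np.round(px(c,p[0]/1.4,p[1]/1.4,z),4))
```

```text
lockTL [0.6886 0.2987 0.105 ]
TR [ 0.7154 -0.2351  0.103 ]
BR [ 0.5659 -0.2295  0.103 ]
BL [0.5328 0.2881 0.105 ]
shaft [0.6241 0.089  0.125 ]
lock [0.6204 0.2046 0.105 ]
trTL [0.4591 0.4039 0.018 ]
trTR [0.4827 0.1627 0.018 ]
trBR [0.3479 0.1486 0.018 ]
trBL [0.3266 0.3854 0.018 ]
boss [0.4036 0.1888 0.074 ]
knob [0.3973 0.2533 0.088 ]
t1 [ 0.4291 -0.0414  0.05  ]
t2 [ 0.4195 -0.167   0.05  ]
t3 [ 0.4374 -0.3682  0.05  ]
d1 [0.4617 0.0565 0.05  ]
d2 [0.3577 0.0601 0.05  ]
```

View pics/t1.png

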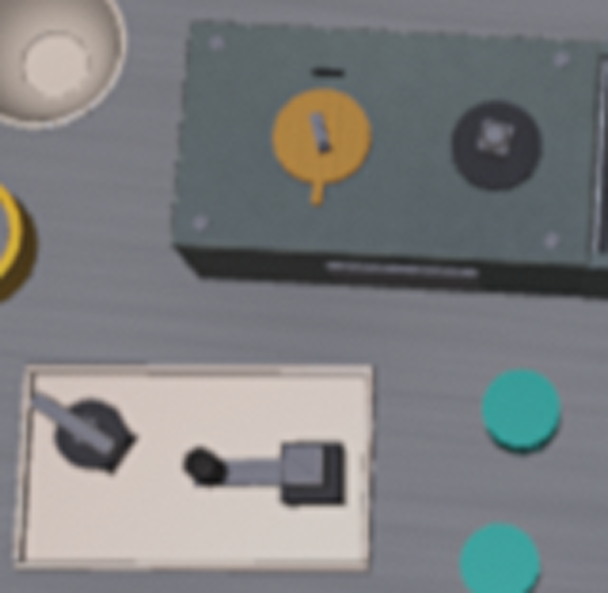

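View pics/s1.png

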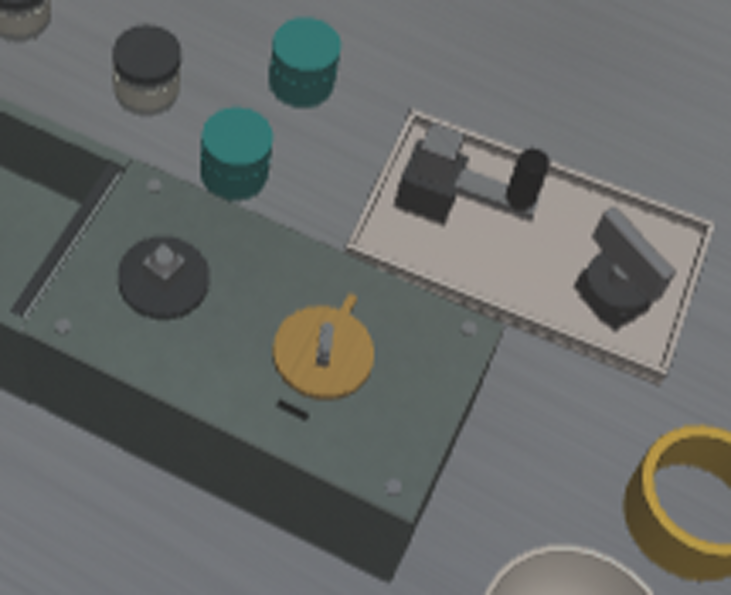

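The crops show the lock disc at t1 (322,137) with its tang, and the collar at t1 (497,145). The crank boss top is at t1 (303,464). The key wing runs from t1 (33,398) to (110,445). I triangulate these against the scene crop.

Run:
```python
from h import *
c=cam('top'); d=cam('scene')
T=lambda p:((p[0]+.5)/3.8-.5+125,(p[1]+.5)/3.8-.5+140)
S=lambda p:((p[0]+.5)/3.4-.5+230,(p[1]+.5)/3.4-.5+165)
def P(c): 
    K=np.array([[c['fx'],0,c['cx']],[0,c['fy'],c['cy']],[0,0,1]]); return K@np.c_[c['R'],c['t']]
def tri(a,b):
    X=cv2.triangulatePoints(P(c),P(d),np.array(T(a),float),np.array(S(b),float)).ravel(); return X[:3]/X[3]
for n,a,b,z in [('disc',(322,137),(324,352),.111),('collar',(497,145),(164,277),.111),('cone',(495,133),(165,252),.135),('boss',(303,464),(443,140),.079),('knob',(206,464),(537,158),.093),('wingL',(33,398),(672,272),.085),('wingR',(110,445),(610,212),.085),('flange',(90,433),(620,280),.035),('trA',(28,367),(662,381),.018),('trB',(374,367),(348,247),.018),('trC',(369,570),(413,110),.018),('trD',(15,568),(712,226),.018),('lockFL',(190,20),(412,523),.105),('lockNL',(173,244),(502,328),.105),('screwFL',(217,42),(394,487),.105),('screwNL',(200,222),(468,328),.105),('screwFR',(561,59),(63,327),.105),('screwNR',(551,240),(154,185),.105),('tangN',(325,148),(328,326),.127),('tangF',(317,117),(322,363),.127)]:
    print(n,'tri',np.round(tri(a,b),4),'top',np.round(px(c,*T(a),z)[:2],4),'scn',np.round(px(d,*S(b),z)[:2],4))
g=c['image']; e=d['image']
u,v=np.round(T((497,139))).astype(int); a=cv2.resize(g[v-14:v+15,u-14:u+15],(400,400),interpolation=cv2.INTER_LANCZOS4)
u,v=np.round(S((165,265))).astype(int); b=cv2.resize(e[v-14:v+15,u-14:u+15],(400,400),interpolation=cv2.INTER_LANCZOS4)
cv2.imwrite('pics/shaft.png',np.clip(np.hstack([a,b]).astype(float)*1.6,0,255).astype(np.uint8))
```

```text
disc tri [0.6205 0.2043 0.1053] top [0.6188 0.2034] scn [0.6235 0.205 ]
collar tri [0.6263 0.0889 0.1055] top [0.6247 0.0886] scn [0.6292 0.0904]
cone tri [0.6256 0.0888 0.1357] top [0.6257 0.089 ] scn [0.6253 0.0883]
boss tri [0.4075 0.194  0.0759] top [0.4071 0.1937] scn [0.4099 0.1943]
knob tri [0.399  0.2566 0.0904] top [0.3994 0.2538] scn [0.3997 0.2597]
wingL tri [0.4323 0.3739 0.0838] top [0.4322 0.3733] scn [0.433  0.3741]
wingR tri [0.4069 0.32   0.0814] top [0.4065 0.319 ] scn [0.4094 0.3202]
flange tri [0.4195 0.3467 0.0303] top [0.4189 0.3457] scn [0.4229 0.3464]
trA tri [0.4641 0.4025 0.005 ] top [0.462  0.3991] scn [0.4725 0.4013]
trB tri [0.4859 0.1639 0.0123] top [0.4853 0.1625] scn [0.489  0.1658]
trC tri [0.3471 0.1506 0.0123] top [0.3469 0.1495] scn [0.3511 0.1524]
trD tri [0.3256 0.3886 0.0104] top [0.3251 0.387 ] scn [0.3318 0.3877]
lockFL tri [0.6934 0.3022 0.1023] top [0.6924 0.3019] scn [0.6948 0.3018]
lockNL tri [0.5406 0.2938 0.0978] top [0.539  0.2921] scn [0.5449 0.2942]
screwFL tri [0.6792 0.2823 0.1037] top [0.6789 0.282 ] scn [0.6798 0.2826]
screwNL tri [0.5557 0.2762 0.1044] top [0.5554 0.2766] scn [0.5564 0.2755]
screwFR tri [0.6906 0.0524 0.1028] top [0.6896 0.0529] scn [0.6919 0.0524]
screwNR tri [0.5663 0.0464 0.1043] top [0.5658 0.0471] scn [0.5671 0.0458]
tangN tri [0.6095 0.1996 0.1182] top [0.6072 0.1981] scn [0.6142 0.2012]
tangF tri [0.6317 0.208  0.1124] top [0.6274 0.2058] scn [0.6393 0.21  ]
```

View pics/shaft.png

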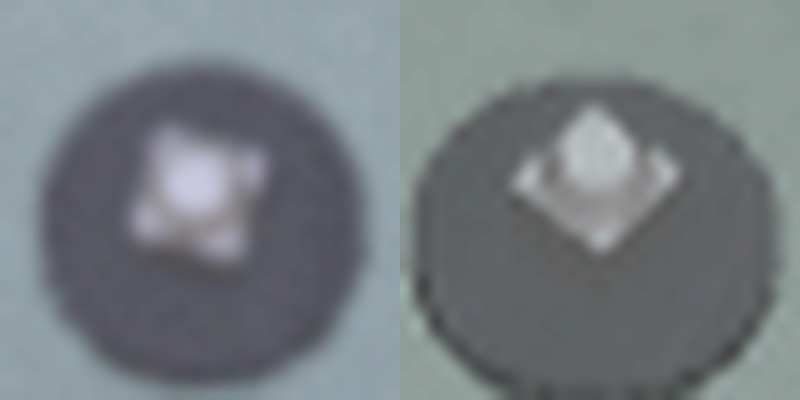

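{"name": "servo_tool", "arguments": {"plan": [[1,[0,0,0],[0,0,-7.1]],[1,[0,0,0],[0,0,-7.1]],[1,[0,0,0],[0,0,-7.1]],[1,[0,0,0],[0,0,-7.1]],[1,[0,0,0],[0,0,-7.1]],[1,[0,0,0],[0,0,-7.1]],[1,[0,0,0],[0,0,-7.1]],[1,[0,0,0],[0,0,-7.1]],[1,[0,0,0],[0,0,-7.1]],[1,[0,0,0],[0,0,-7.1]]], "force": 20}}

```text
time_s: 1.13
tool_pos: [0.2328, -0.6059, 0.221]
tool_rot: [-179.9, -0.1, 92.9]
force: [-0.5, -0.4, -0.3]
grip_width: 0.0874
```

```bash
cat >> h.py <<'E'
def to(p,yaw=None,show=True):
    """remaining shift (cm, tool axes as they stand) and turn (deg, tool axes) to TCP p, tool down with yaw"""
    o=env.get_obs(); Rt=R.from_euler('xyz',o['tool_rot'],degrees=True)
    s=Rt.inv().apply(np.array(p)-o['tool_pos'])*100
    y=o['tool_rot'][2] if yaw is None else yaw
    w=(Rt.inv()*R.from_euler('xyz',[180,0,y],degrees=True)).as_rotvec(degrees=True)
    print('t',round(o['time_s'],2),'pos',np.round(o['tool_pos'],4),'rot',np.round(o['tool_rot'],1),'F',np.round(o['force'],1),'w',round(o['grip_width'],4),'| shift',np.round(s,2),'turn',np.round(w,1))
def tins():
    c=cam('top'); g=c['image'].max(axis=2); out=[]
    m=((g<62)*255).astype(np.uint8)
    for k in cv2.findContours(m,cv2.RETR_EXTERNAL,cv2.CHAIN_APPROX_NONE)[0]:
        a=cv2.contourArea(k)
        if 150<a<900:
            (u,v),r=cv2.minEnclosingCircle(k); p=px(c,u,v,.05)
            if .25<p[0]<.56 and -.6<p[1]<.02: out.append((np.round(p[:2],4),round(a),round(r,1)))
    print(out)
E
python3 - <<'E'
from h import *
c=cam('top');d=cam('scene')
tins()
to([.437,-.368,.1],92.8)
print(env.get_obs()['qpos'].round(1))
# shaft square from scene crop + top crop corners
T=lambda p:((p[0]+.5)/3.8-.5+125,(p[1]+.5)/3.8-.5+140)
S=lambda p:((p[0]+.5)/3.4-.5+230,(p[1]+.5)/3.4-.5+165)
k=29/400
u,v=np.round(T((497,139)))-14; A=[px(c,u+(a+.5)*k-.5,v+(b+.5)*k-.5,.128) for a,b in [(165,130),(262,160),(240,262),(138,228)]]
u,v=np.round(S((165,265)))-14; B=[px(d,u+(a+.5)*k-.5,v+(b+.5)*k-.5,.128) for a,b in [(115,185),(200,250),(280,175)]]
print(np.round(A,4)[:,:2],np.round(B,4)[:,:2])
ang=lambda p,q:np.degrees(np.arctan2(*(q-p)[1::-1]))%90
print([ang(A[i],A[(i+1)%4]).round(1) for i in range(4)],[ang(B[i],B[i+1]).round(1) for i in range(2)])
E
```

```text
[(array([ 0.4358, -0.3641]), 266, 10.2)]
t 1.28 pos [ 0.2328 -0.606   0.221 ] rot [-1.799e+02 -1.000e-01  9.240e+01] F [ 0.6 -0.5  0.5] w 0.0866 | shift [22.91 21.4  12.13] turn [-0.1 -0.1 -0.4]
[ 77.1  19.  -13.4  82.9   4.4  78.8  65.9]
[[0.6365 0.0964]
 [0.6327 0.0786]
 [0.6135 0.0805]
 [0.618  0.0993]] [[0.6358 0.0786]
 [0.639  0.0962]
 [0.6205 0.1001]]
[np.float64(77.8), np.float64(84.2), np.float64(76.6), np.float64(81.3)] [np.float64(79.7), np.float64(78.4)]
```

{"name": "servo_tool", "arguments": {"plan": [[1,[3.3,3.05,1.5],[0,0,0]],[1,[3.3,3.05,1.5],[0,0,0]],[1,[3.3,3.05,1.5],[0,0,0]],[1,[3.3,3.05,1.5],[0,0,0]],[1,[3.3,3.05,1.5],[0,0,0]],[1,[3.3,3.05,1.5],[0,0,0]],[1,[3.1,3.05,1.5],[0,0,0]],[1,[0,0,0],[0,0,0]]]}}

```text
time_s: 1.95
tool_pos: [0.4208, -0.3937, 0.1234]
tool_rot: [-180.0, 0.3, 89.8]
force: [0.0, 0.6, -0.0]
grip_width: 0.0868
```

```bash
sed -i 's/max(axis=2)/mean(axis=2)/; s/g<62/g<70/' h.py
python3 - <<'E'
from h import *
tins(); to([.437,-.367,.021],92.8)
c=cam('top')
for p in [(.429,-.041,.05),(.4195,-.167,.05)]:
    u,v=proj(c,p).astype(int); print(c['image'][v-12:v+13:4,u-12:u+13:4].mean(axis=2).round().astype(int))
E
```

```text
[(array([ 0.4352, -0.3631]), 295, 10.8), (array([ 0.4178, -0.166 ]), 279, 10.1), (array([ 0.4271, -0.04  ]), 266, 9.9)]
t 2.0 pos [ 0.4184 -0.3973  0.1244] rot [-179.9    0.4   89.6] F [ 0.7 -0.7  0.2] w 0.0869 | shift [ 3.12  1.86 10.31] turn [-0.1  0.4 -3.2]
[[132 132 131 131 128 127 127]
 [133 132  74  59  74 131 130]
 [133  62  61  59  60  68 131]
 [129  59  61  60  61  57 132]
 [131  59  61  61  63  58 129]
 [130  98  61  61  60 114 129]
 [126 125 104  88 121 126 127]]
[[130 129 130 132 131 130 130]
 [127 125  67  58  62 119 128]
 [130  75  60  60  61  59 131]
 [122  58  58  59  60  59 124]
 [123  58  60  60  61  58 130]
 [127 101  58  60  59 103 129]
 [132 132 119 116 129 128 127]]
```

{"name": "servo_tool", "arguments": {"plan": [[1,[1.7,0.9,0],[0,0,-3]],[1,[1.6,0.85,0],[0,0,0]],[1,[0,0,0],[0,0,0]],[1,[0,0,2.6],[0,0,0]],[1,[0,0,2.6],[0,0,0]],[1,[0,0,2.6],[0,0,0]],[1,[0,0,2.4],[0,0,0]],[1,[0,0,0],[0,0,0]]]}}

```text
time_s: 2.72
tool_pos: [0.4276, -0.3874, 0.0263]
tool_rot: [179.9, 1.6, 90.9]
force: [-1.0, 1.0, -0.3]
grip_width: 0.0872
```

Run:
```python
from h import *
to([.436,-.365,.020],92.8)
c=cam('top'); u,v=proj(c,(.436,-.365,.05)).astype(int)
d=cam('scene'); a,b=proj(d,(.436,-.365,.05)).astype(int)
cv2.imwrite('pics/g1.png',np.hstack([cv2.resize(i[max(y-40,0):y+40,x-40:x+40],(390,390)) for i,x,y in((c['image'],u,v),(d['image'],a,b))]))
```

```text
t 2.72 pos [ 0.4276 -0.3874  0.0263] rot [179.9   1.6  90.9] F [-1.   1.  -0.3] w 0.0872 | shift [2.24 0.88 0.57] turn [ 0.1  1.6 -1.9]
```

View pics/g1.png

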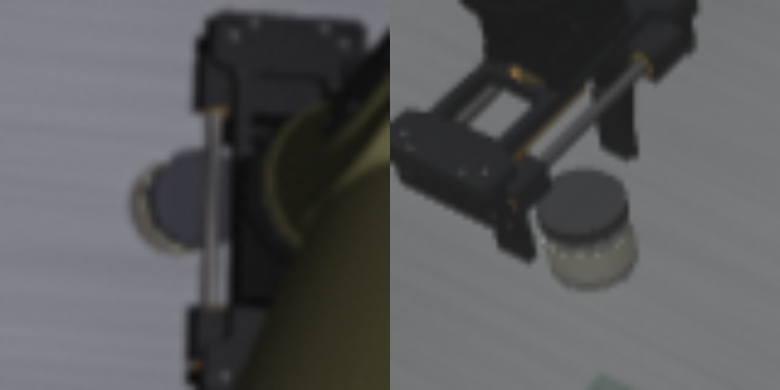

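The picture shows the gripper straddling the tin but about 2 cm short along y. Short moves lose distance to lag, so I correct it.

{"name": "servo_tool", "arguments": {"plan": [[1,[0.8,0.3,0.2],[0,1.6,-1.9]],[1,[0.8,0.3,0.2],[0,0,0]],[1,[0.8,0.3,0.2],[0,0,0]],[1,[0.2,0.1,0],[0,0,0]]]}}

```text
time_s: 3.15
tool_pos: [0.4414, -0.3677, 0.031]
tool_rot: [179.3, 0.8, 92.4]
force: [-0.1, 0.9, -0.3]
grip_width: 0.0867
```

Run:
```python
from h import *
to([.436,-.365,.020],92.8)
```

```text
t 3.15 pos [ 0.4414 -0.3677  0.031 ] rot [179.3   0.8  92.4] F [-0.1  0.9 -0.3] w 0.0867 | shift [ 0.31 -0.54  1.09] turn [ 0.7  0.8 -0.4]
```

{"name": "servo_tool", "arguments": {"plan": [[1,[0.2,-0.2,0.5],[0.5,0.6,0]],[1,[0.1,-0.2,0.4],[0,0,0]],[1,[0.1,-0.1,0.2],[0,0,0]],[0,[0,0,0],[0,0,0]],[0,[0,0,0],[0,0,0]],[0,[0,0,0],[0,0,0]],[0,[0,0,0],[0,0,0]],[0,[0,0,0],[0,0,0]]]}}

```text
time_s: 3.82
tool_pos: [0.4372, -0.3638, 0.0214]
tool_rot: [179.7, 0.4, 92.5]
force: [-0.1, -1.1, 0.1]
grip_width: 0.0614
```

Run:
```python
from h import *
to([.60,-.20,.16],92.8)
```

```text
t 3.82 pos [ 0.4372 -0.3638  0.0214] rot [179.7   0.4  92.5] F [-0.1 -1.1  0.1] w 0.0614 | shift [ 15.58  17.04 -13.88] turn [ 0.3  0.4 -0.3]
```

{"name": "servo_tool", "arguments": {"plan": [[0,[0,0,0],[0,0,0]],[0,[0,0,0],[0,0,0]],[0,[0,0,0],[0,0,0]],[0,[0,0,0],[0,0,0]],[0,[0,0,-1.5],[0,0,0]],[0,[0,0,-3],[0,0,0]],[0,[0,0,-3],[0,0,0]],[0,[0,0,-3],[0,0,0]],[0,[1.5,1.7,-3],[0,0,0]],[0,[2.4,2.8,-1.5],[0,0,0]],[0,[2.4,2.8,0],[0,0,0]],[0,[2.4,2.8,0],[0,0,0]],[0,[2.4,2.8,0],[0,0,0]],[0,[2.4,2.8,0],[0,0,0]],[0,[2.0,2.5,0],[0,0,0]],[0,[1.5,2.0,0],[0,0,0]]]}}

```text
time_s: 5.15
tool_pos: [0.6278, -0.1873, 0.1706]
tool_rot: [-179.4, 0.1, 91.2]
force: [-0.1, 0.4, -1.9]
grip_width: 0.0516
```

Run:
```python
from h import *
to([.6411,-.1964,.16],92.8)
```

```text
t 5.15 pos [ 0.6278 -0.1873  0.1706] rot [-1.794e+02  1.000e-01  9.120e+01] F [-0.1  0.4 -1.9] w 0.0516 | shift [-0.94  1.32  1.05] turn [-0.6  0.1 -1.6]
```

{"name": "servo_tool", "arguments": {"plan": [[0,[-0.6,0.5,0.4],[-0.6,0,-1.6]],[0,[-0.3,0.4,0.4],[0,0,0]],[0,[-0.2,0.2,0.4],[0,0,0]],[0,[0,0.1,0.4],[0,0,0]],[0,[0,0,0],[0,0,0]]]}}

```text
time_s: 5.57
tool_pos: [0.6432, -0.189, 0.1498]
tool_rot: [-179.9, -0.3, 93.4]
force: [-0.6, -0.6, -2.4]
grip_width: 0.0518
```

Run:
```python
from h import *
to([.6411,-.1964,.16],92.8)
c=cam('top');d=cam('scene')
# overlay of bay rim (inner walls, z .103)
ax=np.array([.9988,.0488]);ay=np.array([-.0488,.9988]);b0=np.array([.6365,-.1015])
for cc in (c,d):
    im=cc['image'].copy()
    im=cv2.resize(im,None,fx=2,fy=2)
    for hx,ys,z,col in [(.0675,(-.129,.13),.103,(0,0,255)),(.0775,(-.1395,.4005),.103,(0,255,0))]:
        q=np.array([proj(cc,[*(b0+a*hx*ax+y*ay),z])*2+.5 for a,y in((-1,ys[0]),(1,ys[0]),(1,ys[1]),(-1,ys[1]))])
        cv2.polylines(im,[q.round().astype(int)],True,col,1)
    cc['im']=im
cv2.imwrite('pics/ov.png',np.hstack([c['im'][240:520,330:820][:, :400],d['im'][280:560,230:630]]))
```

```text
t 5.57 pos [ 0.6432 -0.189   0.1498] rot [-179.9   -0.3   93.4] F [-0.6 -0.6 -2.4] w 0.0518 | shift [-0.72 -0.26 -1.02] turn [-0.1 -0.3  0.6]
```

View pics/ov.png

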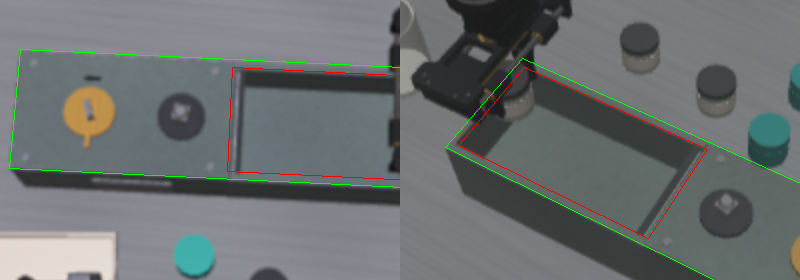

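The overlay fits the locker and bay rim within a couple of mm, and the tin hangs over the bay's -y end. Lowering it now.

{"name": "servo_tool", "arguments": {"plan": [[0,[-0.4,-0.15,1.0],[0,0,0.4]],[0,[-0.3,-0.1,1.8],[0,0,0]],[0,[-0.1,0,1.8],[0,0,0]],[0,[0,0,1.8],[0,0,0]],[0,[0,0,1.4],[0,0,0]],[0,[0,0,1.0],[0,0,0]],[0,[0,0,0.6],[0,0,0]]]}}

```text
time_s: 6.25
tool_pos: [0.6399, -0.2046, 0.0554]
tool_rot: [179.8, 0.1, 92.3]
force: [-0.1, 1.2, -1.3]
grip_width: 0.0517
```

Run:
```python
from h import *
to([.6411,-.1964,.0515],92.8)
```

```text
t 6.25 pos [ 0.6399 -0.2046  0.0554] rot [1.798e+02 1.000e-01 9.230e+01] F [-0.1  1.2 -1.3] w 0.0517 | shift [0.81 0.15 0.39] turn [ 0.2  0.1 -0.5]
```

{"name": "servo_tool", "arguments": {"plan": [[0,[0.4,0.1,0],[0,0,-0.4]],[0,[0.3,0.1,0.1],[0,0,0]],[0,[0.2,0,0.2],[0,0,0]],[0,[0,0,0.1],[0,0,0]],[0,[0,0,0.1],[0,0,0]],[0,[0,0,0],[0,0,0]]]}}

```text
time_s: 6.75
tool_pos: [0.6417, -0.1972, 0.052]
tool_rot: [179.7, 0.3, 92.6]
force: [0.1, -0.4, -2.2]
grip_width: 0.0516
```

Run:
```python
from h import *
to([.6411,-.1964,.0515],92.8)
```

```text
t 6.75 pos [ 0.6417 -0.1972  0.052 ] rot [179.7   0.3  92.6] F [ 0.1 -0.4 -2.2] w 0.0516 | shift [ 0.08 -0.05  0.05] turn [ 0.3  0.3 -0.2]
```

{"name": "servo_tool", "arguments": {"plan": [[0,[0,0,0.1],[0,0,0]],[0.8,[0,0,0],[0,0,0]],[0.8,[0,0,0],[0,0,0]],[0.8,[0,0,0],[0,0,0]],[0.8,[0,0,0],[0,0,0]],[0.8,[0,0,-1],[0,0,0]],[0.8,[0,0,-3],[0,0,0]],[0.8,[0,0,-4],[0,0,0]],[1,[0,0,-3],[0,0,0]],[1,[0.5,-2,-0.5],[0,0,0]],[1,[0.5,-3,0],[0,0,0]],[1,[0.5,-3,0],[0,0,0]],[1,[0.5,-3,0],[0,0,0]],[1,[0.5,-3,0],[0,0,0]],[1,[0.5,-3,0],[0,0,0]],[1,[0,-3,0],[0,0,0]],[1,[0,-2,0],[0,0,0]],[1,[0,-1,0],[0,0,0]]]}}

```text
time_s: 8.25
tool_pos: [0.4077, -0.174, 0.1788]
tool_rot: [178.7, 0.6, 92.9]
force: [-0.6, 0.6, 1.0]
grip_width: 0.087
```

Run:
```python
from h import *
tins();to([.418,-.166,.020],92.8)
```

```text
[(array([ 0.4271, -0.0398]), 263, 9.9)]
t 8.3 pos [ 0.4065 -0.1744  0.1788] rot [178.8   0.6  92.9] F [-2.7 -0.8  0.2] w 0.0867 | shift [ 0.95  0.85 15.89] turn [1.2 0.6 0.1]
```

{"name": "servo_tool", "arguments": {"plan": [[1,[0.4,0.4,1.5],[1.2,0.6,0]],[1,[0.3,0.3,2.6],[0,0,0]],[1,[0.2,0.2,2.6],[0,0,0]],[1,[0.1,0.1,2.6],[0,0,0]],[1,[0,0,2.6],[0,0,0]],[1,[0,0,1.5],[0,0,0]],[1,[0,0,1],[0,0,0]],[1,[0,0,0.5],[0,0,0]]]}}

```text
time_s: 8.97
tool_pos: [0.4269, -0.1665, 0.0342]
tool_rot: [178.9, 0.7, 92.9]
force: [-0.8, 0.1, 0.1]
grip_width: 0.087
```

Run:
```python
from h import *
to([.418,-.166,.020],92.8)
```

```text
t 8.97 pos [ 0.4269 -0.1665  0.0342] rot [178.9   0.7  92.9] F [-0.8  0.1  0.1] w 0.087 | shift [ 0.11 -0.91  1.4 ] turn [1.1 0.7 0.1]
```

{"name": "servo_tool", "arguments": {"plan": [[1,[0,-0.4,0.6],[1,0.6,0]],[1,[0,-0.4,0.5],[0,0,0]],[1,[0,-0.1,0.3],[0,0,0]],[1,[0,0,0.2],[0,0,0]],[0,[0,0,0],[0,0,0]],[0,[0,0,0],[0,0,0]],[0,[0,0,0],[0,0,0]],[0,[0,0,0],[0,0,0]],[0,[0,0,0],[0,0,0]],[0,[0,0,0],[0,0,0]],[0,[0,0,0],[0,0,0]],[0,[0,0,0],[0,0,0]]]}}

```text
time_s: 9.97
tool_pos: [0.4214, -0.1687, 0.0209]
tool_rot: [179.6, 0.3, 92.9]
force: [-0.5, 0.1, -0.5]
grip_width: 0.0511
```

Run:
```python
from h import *
to([.6377,-.1265,.16],92.8)
```

```text
t 9.97 pos [ 0.4214 -0.1687  0.0209] rot [179.6   0.3  92.9] F [-0.5  0.1 -0.5] w 0.0511 | shift [  3.04  21.91 -13.79] turn [0.4 0.3 0.1]
```

{"name": "servo_tool", "arguments": {"plan": [[0,[0,0,-1.5],[0,0,0]],[0,[0,0,-3],[0,0,0]],[0,[0,0,-3.5],[0,0,0]],[0,[0,1,-3],[0,0,0]],[0,[0.4,2.5,-1.5],[0,0,0]],[0,[0.6,3.2,0],[0,0,0]],[0,[0.6,3.2,0],[0,0,0]],[0,[0.6,3.2,0],[0,0,0]],[0,[0.6,3.2,0],[0,0,0]],[0,[0.4,3,0],[0,0,0]],[0,[0,2,0],[0,0,0]],[0,[0,0.8,0],[0,0,0]],[0,[0,0,0],[0,0,0]]]}}

```text
time_s: 11.05
tool_pos: [0.6423, -0.1242, 0.1437]
tool_rot: [-179.6, 0.1, 92.4]
force: [-1.3, -0.2, -1.7]
grip_width: 0.0514
```

Run:
```python
from h import *
to([.6377,-.1265,.0515],92.8)
```

```text
t 11.05 pos [ 0.6423 -0.1242  0.1437] rot [-1.796e+02  1.000e-01  9.240e+01] F [-1.3 -0.2 -1.7] w 0.0514 | shift [-0.2  -0.41  9.22] turn [-0.4  0.1 -0.4]
```

{"name": "servo_tool", "arguments": {"plan": [[0,[0,-0.2,1.0],[-0.4,0,-0.4]],[0,[-0.1,-0.2,1.8],[0,0,0]],[0,[0,0,1.8],[0,0,0]],[0,[0,0,1.8],[0,0,0]],[0,[0,0,1.4],[0,0,0]],[0,[0,0,0.7],[0,0,0]],[0,[0,0,0.4],[0,0,0]],[0,[0,0,0],[0,0,0]]]}}

```text
time_s: 11.72
tool_pos: [0.6338, -0.1264, 0.0506]
tool_rot: [-179.7, 0.1, 92.8]
force: [0.3, -0.9, -1.1]
grip_width: 0.0516
```

Run:
```python
from h import *
to([.6377,-.1265,.0515],92.8)
```

```text
t 11.72 pos [ 0.6338 -0.1264  0.0506] rot [-1.797e+02  1.000e-01  9.280e+01] F [ 0.3 -0.9 -1.1] w 0.0516 | shift [-0.03  0.38 -0.09] turn [-0.3  0.1  0. ]
```

{"name": "servo_tool", "arguments": {"plan": [[0,[0,0.2,0],[0,0,0]],[0,[0,0.2,0],[0,0,0]],[0.8,[0,0,0],[0,0,0]],[0.8,[0,0,0],[0,0,0]],[0.8,[0,0,0],[0,0,0]],[0.8,[0,0,0],[0,0,0]],[0.8,[0,0,-1],[0,0,0]],[0.8,[0,0,-3],[0,0,0]],[0.8,[0,0,-4],[0,0,0]],[1,[0,0,-2.5],[0,0,0]],[1,[0.7,-2,0],[0,0,0]],[1,[1.3,-3,0],[0,0,0]],[1,[1.3,-3,0],[0,0,0]],[1,[1.3,-3,0],[0,0,0]],[1,[1.3,-3,0],[0,0,0]],[1,[1.3,-3,0],[0,0,0]],[1,[1.0,-2.2,0],[0,0,0]],[1,[0.4,-1,0],[0,0,0]],[1,[0,0,0],[0,0,0]]]}}

```text
time_s: 13.3
tool_pos: [0.4286, -0.0462, 0.1711]
tool_rot: [179.4, 0.5, 92.8]
force: [0.3, -0.3, -0.5]
grip_width: 0.0868
```

Run:
```python
from h import *
to([.427,-.040,.020],92.8)
c=cam('top'); d=cam('scene')
cv2.imwrite('pics/b2.png',np.hstack([c['image'][130:330,230:510],d['image'][130:330,130:410]]))
```

```text
t 13.3 pos [ 0.4286 -0.0462  0.1711] rot [179.4   0.5  92.8] F [ 0.3 -0.3 -0.5] w 0.0868 | shift [ 0.76 -0.29 15.1 ] turn [0.6 0.5 0. ]
```

View pics/b2.png

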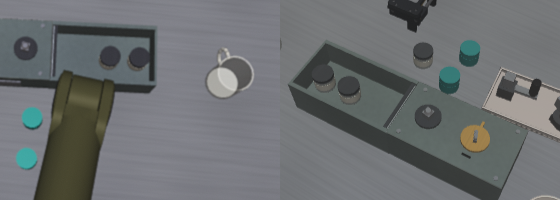

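Two tins now stand upright in the bay, and the third is under the gripper.

{"name": "servo_tool", "arguments": {"plan": [[1,[0.4,-0.2,1.5],[0.6,0.5,0]],[1,[0.3,-0.1,2.6],[0,0,0]],[1,[0.1,0,2.6],[0,0,0]],[1,[0,0,2.6],[0,0,0]],[1,[0,0,2.6],[0,0,0]],[1,[0,0,1.5],[0,0,0]],[1,[0,0,0.8],[0,0,0]],[1,[0,0,0.4],[0,0,0]]]}}

```text
time_s: 14.07
tool_pos: [0.4374, -0.0368, 0.0174]
tool_rot: [179.5, -0.6, 92.8]
force: [-1.1, 0.2, -0.9]
grip_width: 0.0868
```

Run:
```python
from h import *
to([.427,-.040,.020],92.8)
```

```text
t 14.07 pos [ 0.4374 -0.0368  0.0174] rot [179.5  -0.6  92.8] F [-1.1  0.2 -0.9] w 0.0868 | shift [-0.27 -1.05 -0.27] turn [ 0.5 -0.6 -0. ]
```

{"name": "servo_tool", "arguments": {"plan": [[1,[-0.1,-0.4,-0.2],[0.5,-0.6,0]],[1,[-0.1,-0.4,-0.1],[0,0,0]],[1,[0,-0.3,0],[0,0,0]],[0,[0,0,0],[0,0,0]],[0,[0,0,0],[0,0,0]],[0,[0,0,0],[0,0,0]],[0,[0,0,0],[0,0,0]],[0,[0,0,0],[0,0,0]],[0,[0,0,0],[0,0,0]],[0,[0,0,0],[0,0,0]],[0,[0,0,0],[0,0,0]]]}}

```text
time_s: 14.98
tool_pos: [0.4297, -0.0401, 0.0239]
tool_rot: [179.6, 0.1, 92.7]
force: [0.7, 0.5, -1.1]
grip_width: 0.0517
```

Run:
```python
from h import *
to([.6343,-.0566,.16],92.8)
```

```text
t 14.98 pos [ 0.4297 -0.0401  0.0239] rot [1.796e+02 1.000e-01 9.270e+01] F [ 0.7  0.5 -1.1] w 0.0517 | shift [ -2.66  20.44 -13.48] turn [ 0.4  0.1 -0.1]
```

Grip holds; TCP is 24 mm above the tin's base, so the release height is about .054.

{"name": "servo_tool", "arguments": {"plan": [[0,[0,0,-1.5],[0,0,0]],[0,[0,0,-3],[0,0,0]],[0,[0,0,-3.5],[0,0,0]],[0,[0,1,-3],[0,0,0]],[0,[-0.3,2.5,-1.5],[0,0,0]],[0,[-0.5,3.1,0],[0,0,0]],[0,[-0.5,3.1,0],[0,0,0]],[0,[-0.5,3.1,0],[0,0,0]],[0,[-0.5,3.1,0],[0,0,0]],[0,[-0.4,2.5,0],[0,0,0]],[0,[0,1.5,0],[0,0,0]],[0,[0,0.5,0],[0,0,0]],[0,[0,0,0],[0,0,0]]]}}

```text
time_s: 16.07
tool_pos: [0.6358, -0.0603, 0.1452]
tool_rot: [-179.4, 0.1, 92.4]
force: [0.3, 0.7, -0.9]
grip_width: 0.0517
```

Run:
```python
from h import *
to([.6343,-.0566,.0545],92.8)
```

```text
t 16.07 pos [ 0.6358 -0.0603  0.1452] rot [-1.794e+02  1.000e-01  9.240e+01] F [ 0.3  0.7 -0.9] w 0.0517 | shift [ 0.39 -0.04  9.07] turn [-0.6  0.1 -0.4]
```

{"name": "servo_tool", "arguments": {"plan": [[0,[0.2,0,1.0],[-0.6,0,-0.4]],[0,[0.1,0.1,1.8],[0,0,0]],[0,[0,0.1,1.8],[0,0,0]],[0,[0,0.1,1.8],[0,0,0]],[0,[0,0,1.2],[0,0,0]],[0,[0,0,0.6],[0,0,0]],[0,[0,0,0.3],[0,0,0]],[0,[0,0,0],[0,0,0]]]}}

```text
time_s: 16.73
tool_pos: [0.6308, -0.0574, 0.0564]
tool_rot: [-179.6, 0.2, 92.9]
force: [0.1, 0.1, -2.5]
grip_width: 0.0519
```

Run:
```python
from h import *
to([.6343,-.0566,.0545],92.8)
```

```text
t 16.73 pos [ 0.6308 -0.0574  0.0564] rot [-179.6    0.2   92.9] F [ 0.1  0.1 -2.5] w 0.0519 | shift [0.06 0.35 0.18] turn [-0.4  0.2  0.1]
```

{"name": "servo_tool", "arguments": {"plan": [[0,[0,0.2,0.1],[0,0,0]],[0,[0,0.2,0.1],[0,0,0]],[0,[0,0,0.1],[0,0,0]],[0.8,[0,0,0],[0,0,0]],[0.8,[0,0,0],[0,0,0]],[0.8,[0,0,0],[0,0,0]],[0.8,[0,0,0],[0,0,0]],[0.8,[0,0,-1],[0,0,0]],[0.8,[0,0,-3],[0,0,0]],[0.8,[0,0,-4],[0,0,0]],[1,[0,0,-3],[0,0,0]],[1,[0.7,-2,0],[0,0,0]],[1,[2.7,-2.6,0],[0,0,0]],[1,[2.7,-2.6,0],[0,0,0]],[1,[2.7,-2.6,0],[0,0,0]],[1,[2.7,-2.6,0],[0,0,0]],[1,[2.7,-2.6,0],[0,0,0]],[1,[2.7,-2.6,0],[0,0,0]],[1,[2.7,-2.6,0],[0,0,0]],[1,[2.7,-2,0],[0,0,0]]]}}

```text
time_s: 18.4
tool_pos: [0.4042, 0.1584, 0.1799]
tool_rot: [179.1, 0.5, 92.2]
force: [1.4, 0.9, 0.2]
grip_width: 0.0867
```

{"name": "servo_tool", "arguments": {"plan": [[1,[2.4,-0.5,0],[0,0,-1]],[1,[1.2,0,0],[0,0,-1]],[1,[0,0,0],[0,0,-1]]]}}

```text
time_s: 18.65
tool_pos: [0.3926, 0.2017, 0.1818]
tool_rot: [178.8, 1.0, 96.0]
force: [-0.3, 0.5, -0.5]
grip_width: 0.0871
```

Run:
```python
from h import *
to([.4073,.194,.12],96)
c=cam('top'); d=cam('scene')
u,v=proj(d,(.41,.25,.04)).astype(int)
cv2.imwrite('pics/b3.png',np.hstack([cv2.resize(c['image'][130:290,270:410],None,fx=2.7,fy=2.7),cv2.resize(d['image'][v-60:v+60,u-60:u+60],(432,432))]))
```

```text
t 18.65 pos [0.3926 0.2017 0.1818] rot [178.8   1.   96. ] F [-0.3  0.5 -0.5] w 0.0871 | shift [-0.81  1.26  6.22] turn [ 1.2  1.  -0. ]
```

View pics/b3.png

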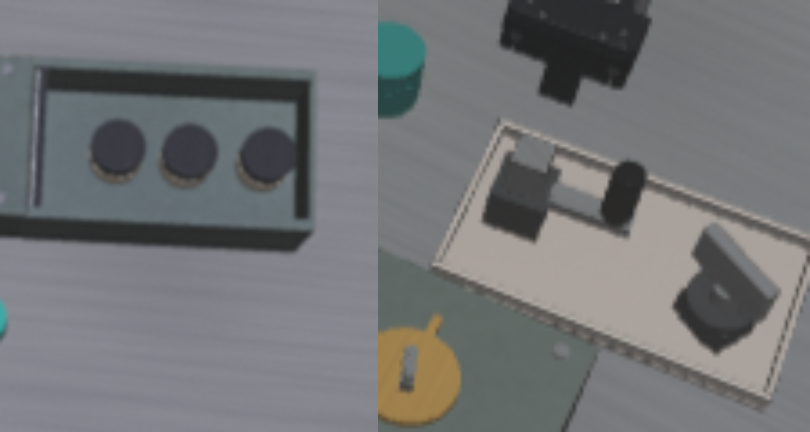

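All three tins stand in the bay, and crank and key are untouched. Going down on the boss now.

{"name": "servo_tool", "arguments": {"plan": [[1,[-0.4,0.5,1],[1.2,1,0]],[1,[-0.3,0.4,1.6],[0,0,0]],[1,[-0.2,0.2,1.6],[0,0,0]],[1,[0,0.1,1.2],[0,0,0]],[1,[0,0,0.6],[0,0,0]],[1,[0,0,0.2],[0,0,0]],[1,[0,0,0],[0,0,0]]]}}

```text
time_s: 19.33
tool_pos: [0.4146, 0.1788, 0.117]
tool_rot: [-179.7, -0.2, 94.6]
force: [-0.1, 0.2, 0.5]
grip_width: 0.0867
```

Run:
```python
from h import *
to([.4073,.194,.048],96)
```

```text
t 19.33 pos [0.4146 0.1788 0.117 ] rot [-179.7   -0.2   94.6] F [-0.1  0.2  0.5] w 0.0867 | shift [ 1.55 -0.57  6.91] turn [-0.3 -0.2 -1.4]
```

{"name": "servo_tool", "arguments": {"plan": [[1,[0.5,-0.2,1.0],[0,0,-1.2]],[1,[0.5,-0.2,1.2],[0,0,0]],[1,[0.4,-0.1,1.2],[0,0,0]],[1,[0.1,0,0.6],[0,0,0]],[1,[0,0,0.2],[0,0,0]],[1,[0,0,0],[0,0,0]],[1,[0,0,0],[0,0,0]]]}}

```text
time_s: 19.92
tool_pos: [0.4104, 0.1938, 0.0746]
tool_rot: [180.0, -0.2, 95.9]
force: [-0.5, -0.6, -0.8]
grip_width: 0.0867
```

Run:
```python
from h import *
to([.4073,.194,.048],96)
```

```text
t 19.92 pos [0.4104 0.1938 0.0746] rot [180.   -0.2  95.9] F [-0.5 -0.6 -0.8] w 0.0867 | shift [ 0.04 -0.3   2.66] turn [ 0.  -0.2 -0.1]
```

{"name": "servo_tool", "arguments": {"plan": [[1,[0,-0.1,0.9],[0,0,0]],[1,[0,-0.1,1.0],[0,0,0]],[0.6,[0,-0.1,0.5],[0,0,0]],[0.6,[0,0,0.2],[0,0,0]],[0.3,[0,0,0],[0,0,0]],[0,[0,0,0],[0,0,0]],[0,[0,0,0],[0,0,0]],[0,[0,0,0],[0,0,0]],[0,[0,0,0],[0,0,0]],[0,[0,0,0],[0,0,0]],[0,[0,0,0],[0,0,0]],[0,[0,0,0],[0,0,0]],[0,[0,0,0],[0,0,0]],[0,[0,0,0],[0,0,0]],[0,[0,0,0],[0,0,0]]], "force": 40}}

```text
time_s: 21.17
tool_pos: [0.4095, 0.1933, 0.0478]
tool_rot: [179.7, -0.1, 95.9]
force: [-0.4, 0.3, -0.7]
grip_width: 0.0263
```

Run:
```python
from h import *
to([.4073,.194,.048],96)
c=cam('top'); d=cam('scene')
u,v=proj(d,(.41,.21,.04)).astype(int)
cv2.imwrite('pics/b4.png',cv2.resize(d['image'][v-50:v+50,u-60:u+60],(480,400)))
```

```text
t 21.17 pos [0.4095 0.1933 0.0478] rot [ 1.797e+02 -1.000e-01  9.590e+01] F [-0.4  0.3 -0.7] w 0.0263 | shift [ 0.09 -0.21 -0.02] turn [ 0.3 -0.1 -0.1]
```

View pics/b4.png

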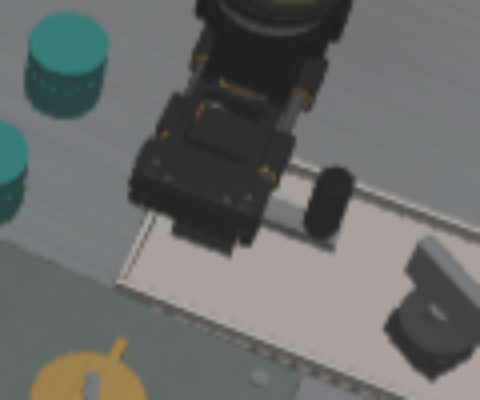

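Boss gripped: width 26.3 mm, with the arm in line. Now lift, turn to the shaft's yaw (about 79.5°) and carry it over.

{"name": "servo_tool", "arguments": {"plan": [[0,[0,0,-1],[0,0,0]],[0,[0,0,-2.2],[0,0,0]],[0,[0,0,-2.5],[0,0,3]],[0,[0,0,-2.5],[0,0,4.5]],[0,[0,0,-2.5],[0,0,4.5]],[0,[0,0,-2.5],[0,0,3]],[0,[0,0,-2],[0,0,1]],[0,[-0.4,1.2,-1],[0,0,0]],[0,[-0.7,2.4,0],[0,0,0]],[0,[-0.8,2.8,0],[0,0,0]],[0,[-0.8,2.8,0],[0,0,0]],[0,[-0.8,2.8,0],[0,0,0]],[0,[-0.8,2.8,0],[0,0,0]],[0,[-0.7,2.4,0],[0,0,0]],[0,[-0.6,1.8,0],[0,0,0]],[0,[-0.3,1.2,0],[0,0,0]],[0,[0,0.6,0],[0,0,0]],[0,[0,0,0],[0,0,0]],[0,[0,0,0],[0,0,0]]]}}

```text
time_s: 22.85
tool_pos: [0.5981, 0.0917, 0.2161]
tool_rot: [-179.2, 0.4, 79.6]
force: [-1.0, 0.5, -4.1]
grip_width: 0.0258
```

Run:
```python
from h import *
to([.6255,.0887,.19],79.5)
```

```text
t 22.85 pos [0.5981 0.0917 0.2161] rot [-179.2    0.4   79.6] F [-1.   0.5 -4.1] w 0.0258 | shift [0.22 2.79 2.57] turn [-0.8  0.4  0.1]
```

{"name": "servo_tool", "arguments": {"plan": [[0,[0,0.6,0.3],[-0.7,0.4,0]],[0,[0.1,0.9,0.6],[0,0,0]],[0,[0.1,0.6,0.6],[0,0,0]],[0,[0,0.4,0.4],[0,0,0]],[0,[0,0.1,0.2],[0,0,0]],[0,[0,0,0],[0,0,0]],[0,[0,0,0],[0,0,0]]]}}

```text
time_s: 23.43
tool_pos: [0.623, 0.0918, 0.193]
tool_rot: [-179.8, 0.1, 79.9]
force: [-0.2, -0.2, -3.0]
grip_width: 0.0254
```

Run:
```python
from h import *
to([.6255,.0887,.19],79.5)
```

```text
t 23.43 pos [0.623  0.0918 0.193 ] rot [-1.798e+02  1.000e-01  7.990e+01] F [-0.2 -0.2 -3. ] w 0.0254 | shift [-0.26  0.3   0.3 ] turn [-0.2  0.1  0.4]
```

{"name": "servo_tool", "arguments": {"plan": [[0,[-0.1,0.1,0.2],[-0.2,0,0.3]],[0,[-0.1,0.1,0.2],[0,0,0]],[0,[-0.1,0.1,0.2],[0,0,0]],[0,[0,0,0.2],[0,0,0]],[0,[0,0,0.1],[0,0,0]],[0,[0,0,0],[0,0,0]]]}}

```text
time_s: 23.93
tool_pos: [0.6253, 0.0882, 0.1836]
tool_rot: [179.9, 0.1, 79.6]
force: [0.7, 0.7, -3.5]
grip_width: 0.0258
```

Run:
```python
from h import *
to([.6255,.0887,.154],79.5)
c=cam('top'); d=cam('scene')
u,v=proj(d,(.6255,.0887,.13)).astype(int)
a,b=proj(c,(.6255,.0887,.13)).astype(int)
cv2.imwrite('pics/b5.png',np.hstack([cv2.resize(d['image'][v-40:v+40,u-40:u+40],(400,400)),cv2.resize(c['image'][b-40:b+40,a-40:a+40],(400,400))]))
```

```text
t 23.93 pos [0.6253 0.0882 0.1836] rot [1.799e+02 1.000e-01 7.960e+01] F [ 0.7  0.7 -3.5] w 0.0258 | shift [0.06 0.01 2.96] turn [0.1 0.1 0.1]
```

View pics/b5.png

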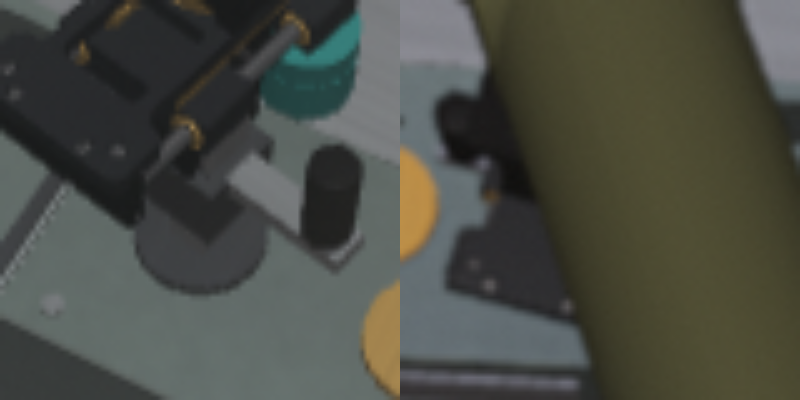

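The hub hangs centred over the shaft. Now lower it gently.

{"name": "servo_tool", "arguments": {"plan": [[0,[0,0,0.4],[0,0,0]],[0,[0,0,0.4],[0,0,0]],[0,[0,0,0.4],[0,0,0]],[0,[0,0,0.4],[0,0,0]],[0,[0,0,0.4],[0,0,0]],[0,[0,0,0.4],[0,0,0]],[0,[0,0,0.4],[0,0,0]],[0,[0,0,0.2],[0,0,0]]]}}

```text
time_s: 24.7
tool_pos: [0.6268, 0.0886, 0.1538]
tool_rot: [179.7, 0.1, 79.6]
force: [-3.6, -2.3, 16.1]
grip_width: 0.0259
```

Run:
```python
from h import *
to([.6255,.0887,.154],79.5); print(env.get_obs()['wrist_torque'].round(2))
```

```text
t 24.7 pos [0.6268 0.0886 0.1538] rot [1.797e+02 1.000e-01 7.960e+01] F [-3.6 -2.3 16.1] w 0.0259 | shift [-0.01 -0.13 -0.02] turn [0.3 0.1 0.1]
[-0.49  1.32  0.03]
```

{"name": "servo_tool", "arguments": {"plan": [[0.6,[0,0,0],[0,0,0]],[0.6,[0,0,0],[0,0,0]],[0.6,[0,0,0],[0,0,0]],[0.6,[0,0,0],[0,0,0]],[0.6,[0,0,-0.5],[0,0,0]],[0.6,[0,0,-1.5],[0,0,0]],[0.6,[0,0,-2],[0,0,0]],[0.6,[0,0,-2],[0,0,0]],[0.6,[0,0,-1],[0,0,0]],[0.6,[1,0,0],[0,0,0]],[0.6,[1.8,0,0],[0,0,0]],[0.6,[1.8,0,0],[0,0,0]],[0.6,[1.2,0,0],[0,0,0]],[0.6,[0.6,0,0],[0,0,0]],[0.6,[0,0,0],[0,0,0]],[0.6,[0,0,0],[0,0,0]]]}}

```text
time_s: 26.03
tool_pos: [0.6387, 0.157, 0.226]
tool_rot: [179.7, 0.0, 79.6]
force: [0.5, 0.2, 0.3]
grip_width: 0.0519
```

Run:
```python
from h import *
to([.638,.1527,.165],79.6)
d=cam('scene')
u,v=proj(d,(.6255,.0887,.13)).astype(int)
cv2.imwrite('pics/b6.png',cv2.resize(d['image'][v-50:v+50,u-50:u+50],(400,400)))
```

```text
t 26.03 pos [0.6387 0.157  0.226 ] rot [179.7   0.   79.6] F [0.5 0.2 0.3] w 0.0519 | shift [-0.44 -0.03  6.1 ] turn [ 0.3  0.  -0. ]
```

View pics/b6.png

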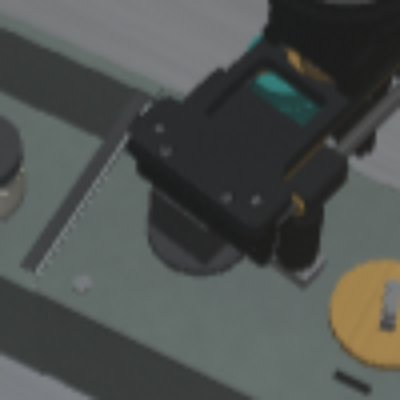

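The crank sits on the shaft with the gripper above the knob. Lower and grip.

{"name": "servo_tool", "arguments": {"plan": [[0.6,[-0.2,0,1],[0.3,0,0]],[0.6,[-0.2,0,1.5],[0,0,0]],[0.6,[0,0,1.5],[0,0,0]],[0.6,[0,0,1],[0,0,0]],[0.6,[0,0,0.6],[0,0,0]],[0.6,[0,0,0.3],[0,0,0]],[0,[0,0,0.1],[0,0,0]],[0,[0,0,0],[0,0,0]],[0,[0,0,0],[0,0,0]],[0,[0,0,0],[0,0,0]],[0,[0,0,0],[0,0,0]],[0,[0,0,0],[0,0,0]],[0,[0,0,0],[0,0,0]],[0,[0,0,0],[0,0,0]]]}}

```text
time_s: 27.25
tool_pos: [0.6393, 0.145, 0.1619]
tool_rot: [180.0, 0.2, 79.1]
force: [0.3, -0.6, -1.3]
grip_width: 0.0207
```

Run:
```python
from h import *
to([.638,.1527,.165],79.6)
p=env.get_obs()['tool_pos'][:2]-[.6265,.0887]; print(np.hypot(*p),np.degrees(np.arctan2(p[1],p[0])))
```

```text
t 27.25 pos [0.6393 0.145  0.1619] rot [180.    0.2  79.1] F [ 0.3 -0.6 -1.3] w 0.0207 | shift [ 0.73 -0.27 -0.31] turn [ 0.   0.2 -0.5]
0.057771435665168486 77.23546937899904
```

{"name": "servo_tool", "arguments": {"plan": [[0.5,[0,0,0],[0,0,0]],[0.5,[0,0,0],[0,0,0]],[0.5,[0.3,0,-0.1],[0,0,0]],[0.5,[0.3,0,-0.1],[0,0,0]],[0.5,[0.1,0,0],[0,0,0]],[0.5,[0,0,0],[0,0,0]],[0,[0,0,0],[0,0,0]],[0,[0,0,0],[0,0,0]],[0,[0,0,0],[0,0,0]],[0,[0,0,0],[0,0,0]],[0,[0,0,0],[0,0,0]],[0,[0,0,0],[0,0,0]]]}}

```text
time_s: 28.25
tool_pos: [0.6413, 0.154, 0.1654]
tool_rot: [179.8, 0.1, 79.1]
force: [-0.4, 0.1, -0.4]
grip_width: 0.0209
```

```bash
cat >> h.py <<'E'
C=np.array([.6265,.0887])
def knob():
    o=env.get_obs(); p=o['tool_pos'][:2]-C
    print('t',round(o['time_s'],2),'r',round(np.hypot(*p),4),'ang',round(np.degrees(np.arctan2(p[1],p[0])),1),'z',o['tool_pos'][2].round(4),'rot',o['tool_rot'].round(1),'F',o['force'].round(1),'w',round(o['grip_width'],4))
E
python3 -c "
from h import *
knob()"
```

```text
t 28.25 r 0.0669 ang 77.2 z 0.1654 rot [1.798e+02 1.000e-01 7.910e+01] F [-0.4  0.1 -0.4] w 0.0209
```

```bash
cat >> h.py <<'E'
def arc(d,n,r=.065,gain=1.,lead=0):
    """n rows of d degrees clockwise from the present knob angle, tool axes, cm; radial error mended over rows"""
    o=env.get_obs(); p=o['tool_pos'][:2]-C; th=np.degrees(np.arctan2(p[1],p[0])); ps=o['tool_rot'][2]; out=[]
    for i in range(n):
        f=np.radians(th-ps-lead-(i+.5)*d); s=200*r*np.sin(np.radians(d/2))*gain
        out.append([round(s*np.sin(f),1),round(s*np.cos(f),1),0])
    print(out)
E
python3 -c "
from h import *
arc(12,12)"
```

```text
[[np.float64(-0.2), np.float64(1.3), 0], [np.float64(-0.5), np.float64(1.3), 0], [np.float64(-0.7), np.float64(1.2), 0], [np.float64(-0.9), np.float64(1.0), 0], [np.float64(-1.1), np.float64(0.8), 0], [np.float64(-1.3), np.float64(0.5), 0], [np.float64(-1.3), np.float64(0.2), 0], [np.float64(-1.4), np.float64(-0.0), 0], [np.float64(-1.3), np.float64(-0.3), 0], [np.float64(-1.2), np.float64(-0.6), 0], [np.float64(-1.1), np.float64(-0.8), 0], [np.float64(-0.9), np.float64(-1.0), 0]]
```

{"name": "servo_tool", "arguments": {"plan": [[0,[-0.2,1.3,0],[0,0,0]],[0,[-0.4,1.3,0],[0,0,0]],[0,[-0.6,1.2,0],[0,0,0]],[0,[-0.9,1.0,0],[0,0,0]],[0,[-1.1,0.8,0],[0,0,0]],[0,[-1.2,0.6,0],[0,0,0]]]}}

```text
time_s: 28.75
tool_pos: [0.6855, 0.1206, 0.1663]
tool_rot: [-179.1, -1.1, 80.3]
force: [1.0, 9.5, -0.8]
grip_width: 0.0207
```

```bash
python3 -c "
from h import *
knob(); arc(13,16,lead=3)"
```

```text
t 28.75 r 0.0671 ang 28.4 z 0.1663 rot [-179.1   -1.1   80.3] F [ 1.   9.5 -0.8] w 0.0207
[[np.float64(-1.3), np.float64(0.7), 0], [np.float64(-1.4), np.float64(0.4), 0], [np.float64(-1.5), np.float64(0.1), 0], [np.float64(-1.4), np.float64(-0.3), 0], [np.float64(-1.4), np.float64(-0.6), 0], [np.float64(-1.2), np.float64(-0.9), 0], [np.float64(-1.0), np.float64(-1.1), 0], [np.float64(-0.7), np.float64(-1.3), 0], [np.float64(-0.4), np.float64(-1.4), 0], [np.float64(-0.0), np.float64(-1.5), 0], [np.float64(0.3), np.float64(-1.4), 0], [np.float64(0.6), np.float64(-1.3), 0], [np.float64(0.9), np.float64(-1.2), 0], [np.float64(1.1), np.float64(-0.9), 0], [np.float64(1.3), np.float64(-0.7), 0], [np.float64(1.4), np.float64(-0.3), 0]]
```

```bash
cat >> h.py <<'E'
def arc2(mag,step,n,lead=6,C=C):
    o=env.get_obs(); p=o['tool_pos'][:2]-C; f=np.degrees(np.arctan2(p[1],p[0]))-o['tool_rot'][2]-lead-step*np.arange(n)
    print([[round(float(mag*np.sin(np.radians(a))),1),round(float(mag*np.cos(np.radians(a))),1)] for a in f])
E
python3 -c "
from h import *
arc2(1.6,11.5,12)"
```

```text
[[-1.4, 0.8], [-1.5, 0.6], [-1.6, 0.3], [-1.6, -0.1], [-1.6, -0.4], [-1.4, -0.7], [-1.3, -1.0], [-1.1, -1.2], [-0.8, -1.4], [-0.5, -1.5], [-0.2, -1.6], [0.1, -1.6]]
```

{"name": "servo_tool", "arguments": {"plan": [[0,[-1.4,0.8,0],[-0.5,-0.5,0]],[0,[-1.5,0.6,0],[0,0,0]],[0,[-1.6,0.3,0],[0,0,0]],[0,[-1.6,-0.1,0],[0,0,0]],[0,[-1.6,-0.4,0],[0,0,0]],[0,[-1.4,-0.7,0],[0,0,0]],[0,[-1.3,-1.0,0],[0,0,0]],[0,[-1.1,-1.2,0],[0,0,0]],[0,[-0.8,-1.4,0],[0,0,0]],[0,[-0.5,-1.5,0],[0,0,0]],[0,[-0.2,-1.6,0],[0,0,0]],[0,[0.1,-1.6,0],[0,0,0]]]}}

```text
time_s: 29.75
tool_pos: [0.6125, 0.0275, 0.1659]
tool_rot: [177.0, -3.9, 81.4]
force: [8.8, 1.4, -4.7]
grip_width: 0.0206
```

```bash
python3 -c "
from h import *
knob(); to([.6,.1,.165],79.5); arc2(1.6,11,16)"
```

```text
t 29.75 r 0.0627 ang -102.9 z 0.1659 rot [177.   -3.9  81.4] F [ 8.8  1.4 -4.7] w 0.0206
t 29.75 pos [0.6125 0.0275 0.1659] rot [177.   -3.9  81.4] F [ 8.8  1.4 -4.7] w 0.0206 | shift [ 6.95 -2.35  0.44] turn [ 3.  -3.9  1.8]
[[0.3, -1.6], [0.6, -1.5], [0.9, -1.4], [1.1, -1.2], [1.3, -0.9], [1.5, -0.7], [1.6, -0.4], [1.6, -0.1], [1.6, 0.2], [1.5, 0.5], [1.4, 0.8], [1.2, 1.1], [1.0, 1.3], [0.7, 1.4], [0.4, 1.5], [0.1, 1.6]]
```

{"name": "servo_tool", "arguments": {"plan": [[0,[0.3,-1.6,0],[1,-1.3,0.6]],[0,[0.6,-1.5,0],[1,-1.3,0.6]],[0,[0.9,-1.4,0],[1,-1.3,0.6]],[0,[1.1,-1.2,0],[0.2,-0.2,0.2]],[0,[1.3,-0.9,0],[0.2,-0.2,0]],[0,[1.5,-0.7,0],[0.2,-0.2,0]],[0,[1.6,-0.4,0],[0,0,0]],[0,[1.6,-0.1,0],[0,0,0]],[0,[1.6,0.2,0],[0,0,0]],[0,[1.5,0.5,0],[0,0,0]],[0,[1.4,0.8,0],[0,0,0]],[0,[1.2,1.1,0],[0,0,0]]]}}

```text
time_s: 30.75
tool_pos: [0.5973, 0.1507, 0.163]
tool_rot: [179.0, 3.1, 77.5]
force: [-6.6, -3.7, 5.8]
grip_width: 0.0209
```

```bash
python3 -c "
from h import *
knob(); to([.6,.1,.165],79.5); arc2(1.6,11,16)"
```

```text
t 30.75 r 0.0685 ang 115.2 z 0.163 rot [179.    3.1  77.5] F [-6.6 -3.7  5.8] w 0.0209
t 30.75 pos [0.5973 0.1507 0.163 ] rot [179.    3.1  77.5] F [-6.6 -3.7  5.8] w 0.0209 | shift [-4.9   1.35  0.09] turn [ 1.   3.1 -1.9]
[[0.8, 1.4], [0.6, 1.5], [0.3, 1.6], [-0.0, 1.6], [-0.3, 1.6], [-0.6, 1.5], [-0.9, 1.3], [-1.1, 1.1], [-1.3, 0.9], [-1.5, 0.6], [-1.6, 0.3], [-1.6, 0.0], [-1.6, -0.3], [-1.5, -0.6], [-1.4, -0.9], [-1.2, -1.1]]
```

{"name": "servo_tool", "arguments": {"plan": [[0,[0.8,1.4,0],[0.4,1,-0.6]],[0,[0.6,1.5,0],[0.4,1,-0.6]],[0,[0.3,1.6,0],[0.2,1,-0.6]],[0,[0,1.6,0],[0,0.2,-0.2]],[0,[-0.3,1.6,0],[0,0.2,0]],[0,[-0.6,1.5,0],[0,0,0]],[0,[-0.9,1.3,0],[0,0,0]],[0,[-1.1,1.1,0],[0,0,0]],[0,[-1.3,0.9,0],[0,0,0]],[0,[-1.5,0.6,0],[0,0,0]],[0,[-1.6,0.3,0],[0,0,0]],[0,[-1.6,0,0],[0,0,0]]]}}

```text
time_s: 31.75
tool_pos: [0.6943, 0.0758, 0.1632]
tool_rot: [-176.4, -0.6, 81.2]
force: [2.0, 4.0, -2.0]
grip_width: 0.0212
```

```bash
python3 -c "
from h import *
knob(); to([.6,.1,.165],79.5); arc2(1.5,11,16)"
```

```text
t 31.75 r 0.069 ang -10.7 z 0.1632 rot [-176.4   -0.6   81.2] F [ 2.  4. -2.] w 0.0212
t 31.75 pos [0.6943 0.0758 0.1632] rot [-176.4   -0.6   81.2] F [ 2.  4. -2.] w 0.0212 | shift [ 0.96 -9.68  0.44] turn [-3.6 -0.5  1.8]
[[-1.5, -0.2], [-1.4, -0.5], [-1.3, -0.7], [-1.1, -1.0], [-0.9, -1.2], [-0.7, -1.3], [-0.4, -1.4], [-0.1, -1.5], [0.2, -1.5], [0.4, -1.4], [0.7, -1.3], [0.9, -1.2], [1.1, -1.0], [1.3, -0.7], [1.4, -0.5], [1.5, -0.2]]
```

{"name": "servo_tool", "arguments": {"plan": [[0,[-1.5,-0.2,0],[-1.2,-0.2,0.6]],[0,[-1.4,-0.5,0],[-1.2,-0.2,0.6]],[0,[-1.3,-0.7,0],[-1,-0.2,0.6]],[0,[-1.1,-1.0,0],[-0.2,0,0.2]],[0,[-0.9,-1.2,0],[0,0,0]],[0,[-0.7,-1.3,0],[0,0,0]],[0,[-0.4,-1.4,0],[0,0,0]],[0,[-0.1,-1.5,0],[0,0,0]],[0,[0.2,-1.5,0],[0,0,0]],[0,[0.4,-1.4,0],[0,0,0]],[0,[0.7,-1.3,0],[0,0,0]]]}}

```text
time_s: 32.67
tool_pos: [0.579, 0.0467, 0.165]
tool_rot: [177.8, -2.1, 79.1]
force: [7.5, 1.1, -6.6]
grip_width: 0.0211
```

```bash
python3 -c "
from h import *
knob(); to([.6,.1,.165],79.5); arc2(1.,9,10)"
```

```text
t 32.67 r 0.0634 ang -138.5 z 0.165 rot [177.8  -2.1  79.1] F [ 7.5  1.1 -6.6] w 0.0211
t 32.67 pos [0.579  0.0467 0.165 ] rot [177.8  -2.1  79.1] F [ 7.5  1.1 -6.6] w 0.0211 | shift [5.63 1.05 0.25] turn [ 2.2 -2.1 -0.5]
[[0.7, -0.7], [0.8, -0.6], [0.9, -0.5], [0.9, -0.3], [1.0, -0.2], [1.0, -0.0], [1.0, 0.1], [1.0, 0.3], [0.9, 0.4], [0.8, 0.6]]
```

{"name": "servo_tool", "arguments": {"plan": [[0,[0.7,-0.7,0],[0.8,-0.8,0]],[0,[0.8,-0.6,0],[0.8,-0.8,0]],[0,[0.9,-0.5,0],[0.6,-0.5,0]],[0,[0.9,-0.3,0],[0.2,-0.2,0]],[0,[1.0,-0.2,0],[0,0,0]],[0,[0.8,0,0],[0,0,0]],[0,[0.8,0.1,0],[0,0,0]]]}}

```text
time_s: 33.25
tool_pos: [0.5641, 0.0965, 0.1662]
tool_rot: [-179.7, 1.9, 78.5]
force: [-8.4, -4.3, 7.4]
grip_width: 0.021
```

```bash
python3 -c "
from h import *
knob(); to([.6,.1,.165],79.5); arc2(.8,6,6)"
```

```text
t 33.25 r 0.0629 ang 172.9 z 0.1662 rot [-179.7    1.9   78.5] F [-8.4 -4.3  7.4] w 0.021
t 33.25 pos [0.5641 0.0965 0.1662] rot [-179.7    1.9   78.5] F [-8.4 -4.3  7.4] w 0.021 | shift [1.06 3.45 0.07] turn [-0.3  1.9 -1. ]
[[0.8, 0.0], [0.8, 0.1], [0.8, 0.2], [0.8, 0.3], [0.7, 0.3], [0.7, 0.4]]
```

{"name": "servo_tool", "arguments": {"plan": [[0,[0.5,0.1,0],[0,1,-0.5]],[0,[0.7,0.1,0],[0,0.8,-0.5]],[0,[0.8,0.1,0],[0,0,0]],[0,[0.8,0.2,0],[0,0,0]],[0,[0.8,0.2,0],[0,0,0]]]}}

```text
time_s: 33.67
tool_pos: [0.5655, 0.105, 0.1663]
tool_rot: [-178.2, 3.2, 78.8]
force: [-16.1, -13.8, 15.5]
grip_width: 0.0208
```

```bash
python3 -c "
from h import *
knob(); to([.6,.1,.165],79.5)
c=cam('top');d=cam('scene')
cv2.imwrite('pics/b7.png',np.hstack([cv2.resize(c['image'][130:240,160:400],None,fx=1.8,fy=1.8)[:198,:400],cv2.resize(d['image'][150:260,130:352],(400,198))]))"
```

```text
t 33.67 r 0.0631 ang 165.1 z 0.1663 rot [-178.2    3.2   78.8] F [-16.1 -13.8  15.5] w 0.0208
t 33.67 pos [0.5655 0.105  0.1663] rot [-178.2    3.2   78.8] F [-16.1 -13.8  15.5] w 0.0208 | shift [0.19 3.48 0.01] turn [-1.8  3.2 -0.7]
```

View pics/b7.png

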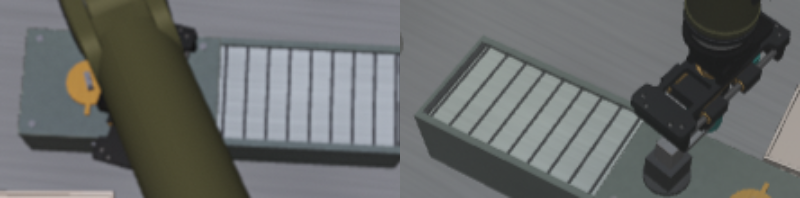

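The shutter is drawn across the whole bay and the crank is hard against its stop, at 14–20 N on the knob. Relieve, release and lift.

{"name": "servo_tool", "arguments": {"plan": [[0,[-0.2,0,0],[-1,1,0]],[0.6,[-0.1,0,0],[-0.5,1,0]],[0.6,[0,0,0],[0,0.5,0]],[0.6,[0,0,0],[0,0,0]],[0.6,[0,0,0],[0,0,0]],[0.6,[0,0,0],[0,0,0]],[0.6,[0,0,-1],[0,0,0]],[0.6,[0,0,-2],[0,0,0]],[0.6,[0,0,-2],[0,0,0]],[0.6,[0,0,-1],[0,0,0]],[0.6,[0,0,0],[0,0,6]],[0.6,[0,0,0],[0,0,7]],[0.6,[0,0,0],[0,0,7]],[0.6,[0,0,0],[0,0,7]],[0.6,[0,0,0],[0,0,7]],[0.6,[0,0,0],[0,0,7]],[0.6,[0,0,0],[0,0,7]],[0.6,[0,0,0],[0,0,7]],[0.6,[0,0,0],[0,0,7]],[0.6,[0,0,0],[0,0,7]]]}}

```text
time_s: 35.43
tool_pos: [0.5669, 0.1101, 0.2355]
tool_rot: [-180.0, 0.1, 8.3]
force: [0.2, -0.4, 0.0]
grip_width: 0.0525
```

Run:
```python
from h import *
to([.6265,.0887,.22],2)
d=cam('scene'); c=cam('top')
np.save('d.npy',d['image']); np.save('c.npy',c['image'])
g=d['image'].astype(int)
# knob top: dark pixels? report darkest blob near expected places
for a in (182,178,174,170):
    p=[.6265+.065*np.cos(np.radians(a)),.0887+.065*np.sin(np.radians(a)),.199]
    print(a,proj(d,p).round(1),proj(c,p).round(1))
a,b=proj(d,(.60,.0887,.15)).astype(int); cv2.imwrite('pics/b8.png',cv2.resize(d['image'][b-70:b+70,a-90:a+90],(792,616))[:600])
```

```text
t 35.43 pos [0.5669 0.1101 0.2355] rot [-1.8e+02  1.0e-01  8.3e+00] F [ 0.2 -0.4  0. ] w 0.0525 | shift [5.59 2.98 1.53] turn [-0.   0.1  6.3]
182 [293.3 201. ] [252.  193.4]
178 [295.1 201.9] [250.  193.3]
174 [296.9 202.9] [248.1 192.9]
170 [298.6 204. ] [246.2 192.5]
```

View pics/b8.png

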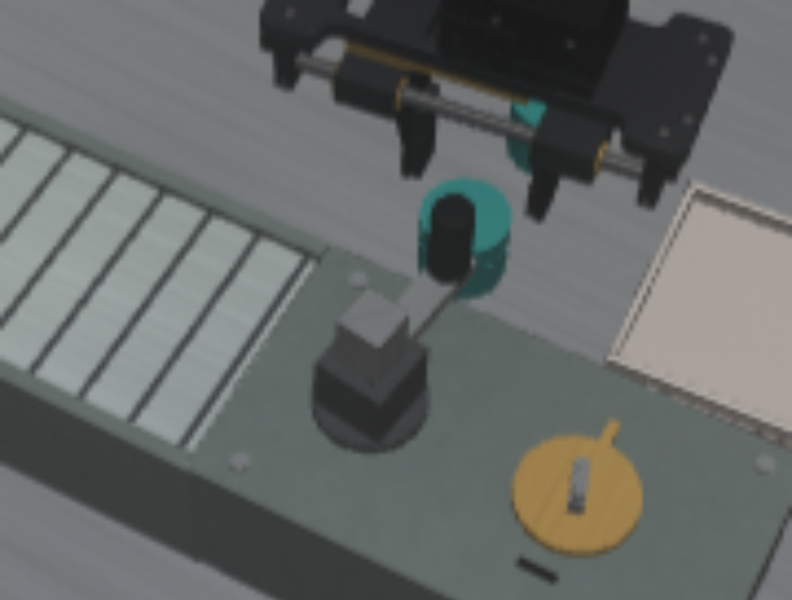

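The crank stays on with its arm towards the robot and the knob top at crop (452,208). I work out the arm's yaw.

Run:
```python
from h import *
d=cam('scene')
a,b=proj(d,(.60,.0887,.15)).astype(int)
f=lambda u,v,z:px(d,(u+.5)/4.4-.5+a-90,(v+.5)/4.4-.5+b-70,z)[:2]
k=f(452,208,.199); bs=[f(*q,.185) for q in((336,325),(370,290),(408,315),(372,350))]; m=np.mean(bs,axis=0)
print(k.round(4),m.round(4),np.degrees(np.arctan2(*(k-m)[::-1])),np.hypot(*(k-m)))
print([np.degrees(np.arctan2(*(bs[(i+1)%4]-bs[i])[::-1])).round(1) for i in range(4)])
to([.6265,.0887,.22],2)
```

```text
[0.5624 0.0945] [0.6303 0.0897] 176.00939381332276 0.06804271113007337
[np.float64(172.0), np.float64(83.0), np.float64(-10.2), np.float64(-98.0)]
t 35.58 pos [0.5669 0.11   0.2354] rot [1.8e+02 1.0e-01 8.8e+00] F [-0.7 -0.2 -0.2] w 0.0522 | shift [5.57 3.02 1.52] turn [0.  0.1 6.8]
```

{"name": "servo_tool", "arguments": {"plan": [[0.6,[0,0,0],[0,0,5]],[0.6,[0,0,0],[0,0,6]],[0.6,[0,0,0],[0,0,3.5]],[0.6,[1,0.2,0],[0,0,0]],[0.6,[1.6,0.4,0],[0,0,0]],[0.6,[1.6,0.4,0],[0,0,0]],[0.6,[1.2,0.3,0],[0,0,0]],[0.6,[0.6,0.2,0],[0,0,0]],[0.6,[0,0,0],[0,0,0]],[0.6,[0,0,0],[0,0,0]]]}}

```text
time_s: 36.42
tool_pos: [0.6308, 0.0894, 0.2352]
tool_rot: [-180.0, 0.1, -4.0]
force: [-0.3, 0.6, 0.6]
grip_width: 0.0524
```

```bash
python3 -c "
from h import *
to([.6265,.0887,.154],-6)"
```

```text
t 36.42 pos [0.6308 0.0894 0.2352] rot [-1.8e+02  1.0e-01 -4.0e+00] F [-0.3  0.6  0.6] w 0.0524 | shift [-0.41  0.1   8.12] turn [-0.   0.1  2. ]
```

{"name": "servo_tool", "arguments": {"plan": [[0.6,[-0.2,0,1],[0,0,1]],[0.6,[-0.1,0.1,1.6],[0,0,0.5]],[0.6,[-0.1,0,1.6],[0,0,0]],[0.6,[0,0,1.4],[0,0,0]],[0.6,[0,0,1],[0,0,0]],[0.6,[0,0,0.6],[0,0,0]],[0.6,[0,0,0.3],[0,0,0]],[0,[0,0,0],[0,0,0]],[0,[0,0,0],[0,0,0]],[0,[0,0,0],[0,0,0]],[0,[0,0,0],[0,0,0]],[0,[0,0,0],[0,0,0]],[0,[0,0,0],[0,0,0]],[0,[0,0,0],[0,0,0]]]}}

```text
time_s: 37.58
tool_pos: [0.6228, 0.0911, 0.1571]
tool_rot: [180.0, 0.0, -5.3]
force: [-0.4, 0.4, -2.6]
grip_width: 0.026
```

```bash
python3 -c "
from h import *
to([.6265,.0887,.21],-6)"
```

```text
t 37.58 pos [0.6228 0.0911 0.1571] rot [180.    0.   -5.3] F [-0.4  0.4 -2.6] w 0.026 | shift [ 0.39  0.2  -5.29] turn [0.  0.  0.7]
```

{"name": "servo_tool", "arguments": {"plan": [[0,[0,0,-0.5],[0,0,0]],[0,[0,0,-0.8],[0,0,0]],[0,[0,0,-0.8],[0,0,0]],[0,[0,0,-1],[0,0,0]],[0,[0,0,-1.2],[0,0,0]],[0,[0,0,-1.2],[0,0,0]],[0,[0,0,-1],[0,0,0]]]}}

```text
time_s: 38.17
tool_pos: [0.6211, 0.0911, 0.225]
tool_rot: [180.0, 0.3, -5.2]
force: [-0.6, 0.3, -3.4]
grip_width: 0.0259
```

```bash
python3 -c "
from h import *
to([.6265,.0887,.21],-6)"
```

```text
t 38.17 pos [0.6211 0.0911 0.225 ] rot [180.    0.3  -5.2] F [-0.6  0.3 -3.4] w 0.0259 | shift [0.56 0.19 1.5 ] turn [0.  0.3 0.8]
```

{"name": "servo_tool", "arguments": {"plan": [[0,[0,0,0],[0,0,-6]],[0,[0,0,0],[0,0,-7.1]],[0,[0,0,0],[0,0,-7.1]],[0,[0,0,0],[0,0,-7.1]],[0,[0,0,0],[0,0,-7.1]],[0,[0,0,0],[0,0,-7.1]],[0,[0,0,0],[0,0,-7.1]],[0,[0,0,0],[0,0,-7.1]],[0,[0,0,0],[0,0,-7.1]],[0,[0,0,0],[0,0,-7.1]],[0,[0,0,0],[0,0,-7.1]],[0,[0,0,0],[0,0,-7.1]],[0,[0,0,0],[0,0,-7.1]],[0,[0,0,0],[0,0,-6]],[0,[0,0,0],[0,0,-3]],[0,[0,0,0],[0,0,0]]]}}

```text
time_s: 39.5
tool_pos: [0.6251, 0.0915, 0.2498]
tool_rot: [179.2, 0.2, 96.7]
force: [0.0, 0.6, -3.3]
grip_width: 0.0255
```

{"name": "servo_tool", "arguments": {"plan": [[0,[1,-1,0],[0,0,0]],[0,[2.2,-2.2,0],[0,0,0]],[0,[2.2,-2.2,0],[0,0,0]],[0,[2.2,-2.2,0],[0,0,0]],[0,[2.2,-2.2,0],[0,0,0]],[0,[2.2,-2.2,0],[0,0,0]],[0,[2.2,-2.2,0],[0,0,0]],[0,[1.8,-1.9,0],[0,0,0]],[0,[1.2,-1.3,0],[0,0,0]],[0,[0.5,-0.6,0],[0,0,0]],[0,[0,0,0],[0,0,0]],[0,[0,0,0],[0,0,0]]]}}

```text
time_s: 40.5
tool_pos: [0.4071, 0.2627, 0.2459]
tool_rot: [179.2, 0.9, 95.7]
force: [0.2, -0.2, -2.9]
grip_width: 0.0261
```

```bash
python3 -c "
from h import *
to([.4075,.260,.12],96)"
```

```text
t 40.5 pos [0.4071 0.2627 0.2459] rot [179.2   0.9  95.7] F [ 0.2 -0.2 -2.9] w 0.0261 | shift [-0.07 -0.16 12.6 ] turn [ 0.8  0.9 -0.3]
```

{"name": "servo_tool", "arguments": {"plan": [[0,[0,0,1],[0.8,0.9,0]],[0,[0,-0.1,2.2],[0,0,0]],[0,[0,0,2.4],[0,0,0]],[0,[0,0,2.4],[0,0,0]],[0,[0,0,2.4],[0,0,0]],[0,[0,0,2.4],[0,0,0]],[0,[0,0,2],[0,0,0]],[0,[0,0,1.2],[0,0,0]],[0,[0,0,0.6],[0,0,0]],[0,[0,0,0.2],[0,0,0]],[0,[0,0,0],[0,0,0]]]}}

```text
time_s: 41.42
tool_pos: [0.4115, 0.2549, 0.0614]
tool_rot: [-179.2, -0.4, 94.2]
force: [-0.6, 0.3, -3.5]
grip_width: 0.0254
```

```bash
python3 -c "
from h import *
to([.4075,.260,.051],96)"
```

```text
t 41.42 pos [0.4115 0.2549 0.0614] rot [-179.2   -0.4   94.2] F [-0.6  0.3 -3.5] w 0.0254 | shift [ 0.53 -0.34  1.05] turn [-0.8 -0.4 -1.8]
```

{"name": "servo_tool", "arguments": {"plan": [[0,[0.2,-0.2,0.2],[-0.8,-0.4,-1.5]],[0,[0.2,-0.1,0.3],[0,0,0]],[0,[0,0,0.3],[0,0,0]],[0,[0,0,0.2],[0,0,0]],[0,[0,0,0.1],[0,0,0]]]}}

```text
time_s: 41.83
tool_pos: [0.4107, 0.2599, 0.0522]
tool_rot: [179.6, -0.1, 95.8]
force: [-0.0, 0.0, -2.9]
grip_width: 0.0258
```

```bash
python3 -c "
from h import *
to([.4075,.260,.051],96)"
```

```text
t 41.83 pos [0.4107 0.2599 0.0522] rot [ 1.796e+02 -1.000e-01  9.580e+01] F [-0.   0.  -2.9] w 0.0258 | shift [ 0.04 -0.32  0.12] turn [ 0.4 -0.1 -0.2]
```

{"name": "servo_tool", "arguments": {"plan": [[0,[0,0,0.2],[0,0,0]],[0.6,[0,0,0.1],[0,0,0]],[0.6,[0,0,0],[0,0,0]],[0.6,[0,0,0],[0,0,0]],[0.6,[0,0,0],[0,0,0]],[0.6,[0,0,0],[0,0,0]],[0.6,[0,0,-1],[0,0,0]],[0.6,[0,0,-2],[0,0,0]],[0.6,[0,0,-2.5],[0,0,0]],[0.6,[0,0,-2],[0,0,0]],[0.6,[0,0,-0.5],[0,0,5]],[0.6,[0,0,0],[0,0,7]],[0.6,[0,0,0],[0,0,7]],[0.6,[0,0,0],[0,0,7]],[0.6,[0,0,0],[0,0,4]],[0.6,[0,0,0],[0,0,1]]]}}

```text
time_s: 43.17
tool_pos: [0.4129, 0.2642, 0.1424]
tool_rot: [179.3, -0.7, 63.8]
force: [-0.1, -0.2, -0.0]
grip_width: 0.0523
```

Run:
```python
from h import *
to([.4198,.3467,.1],65)
c=cam('top'); d=cam('scene')
u,v=proj(d,(.42,.29,.04)).astype(int); a,b=[168+30,205+30]
cv2.imwrite('pics/b9.png',np.hstack([cv2.resize(c['image'][225:295,120:230],(630,400))[:,:400],cv2.resize(d['image'][v-50:v+50,u-50:u+50],(400,400))]))
print(u,v)
```

```text
t 43.17 pos [0.4129 0.2642 0.1424] rot [179.3  -0.7  63.8] F [-0.1 -0.2 -0. ] w 0.0523 | shift [ 7.65 -3.07  4.3 ] turn [ 0.7 -0.7 -1.2]
391 234
```

View pics/b9.png

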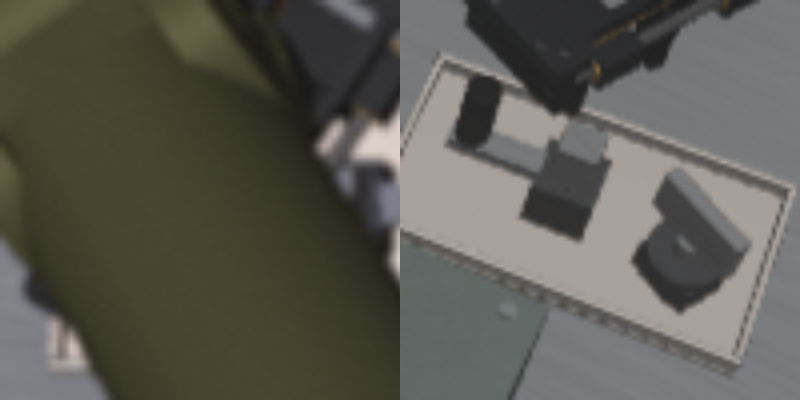

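The crank stands flat in the tray and the key is undisturbed. On to the key.

{"name": "servo_tool", "arguments": {"plan": [[0.6,[0.8,-0.3,0],[0.7,-0.7,-1]],[0.6,[1.6,-0.7,0],[0,0,0]],[0.6,[1.8,-0.7,0],[0,0,0]],[0.6,[1.6,-0.6,0],[0,0,0]],[0.6,[1.0,-0.4,0.4],[0,0,0]],[0.6,[0.5,-0.2,0.4],[0,0,0]],[0.6,[0,0,0.4],[0,0,0]],[0.6,[0,0,0],[0,0,0]],[0.6,[0,0,0],[0,0,0]]]}}

```text
time_s: 44.02
tool_pos: [0.4177, 0.3432, 0.1294]
tool_rot: [-179.9, 0.2, 65.7]
force: [0.2, 0.4, 0.8]
grip_width: 0.0523
```

```bash
python3 -c "
from h import *
to([.4198,.3467,.05],65)"
```

```text
t 44.02 pos [0.4177 0.3432 0.1294] rot [-179.9    0.2   65.7] F [0.2 0.4 0.8] w 0.0523 | shift [0.43 0.06 7.94] turn [-0.1  0.2  0.7]
```

{"name": "servo_tool", "arguments": {"plan": [[0.6,[0.2,0,1],[0,0,0.6]],[0.6,[0.2,0.1,1.6],[0,0,0]],[0.6,[0,0,1.6],[0,0,0]],[0.6,[0,0,1.4],[0,0,0]],[0.6,[0,0,0.9],[0,0,0]],[0.6,[0,0,0.5],[0,0,0]],[0.6,[0,0,0.1],[0,0,0]],[0.6,[0,0,0],[0,0,0]]]}}

```text
time_s: 44.68
tool_pos: [0.422, 0.3405, 0.0497]
tool_rot: [179.9, 0.5, 64.7]
force: [0.4, 0.0, -0.5]
grip_width: 0.0522
```

```bash
python3 -c "
from h import *
to([.4198,.3467,.05],65)"
```

```text
t 44.68 pos [0.422  0.3405 0.0497] rot [179.9   0.5  64.7] F [ 0.4  0.  -0.5] w 0.0522 | shift [ 0.47 -0.46 -0.03] turn [ 0.1  0.5 -0.3]
```

{"name": "servo_tool", "arguments": {"plan": [[0.6,[0.2,-0.2,0],[0,0.4,0]],[0.6,[0.2,-0.1,0],[0,0,0]],[0.6,[0.1,-0.1,0],[0,0,0]],[0.6,[0,0,0],[0,0,0]]]}}

```text
time_s: 45.02
tool_pos: [0.4214, 0.3482, 0.0513]
tool_rot: [179.8, -0.1, 64.7]
force: [-0.8, 0.2, 0.6]
grip_width: 0.052
```

```bash
python3 -c "
from h import *
to([.4202,.3467,.05],65)"
```

```text
t 45.02 pos [0.4214 0.3482 0.0513] rot [ 1.798e+02 -1.000e-01  6.470e+01] F [-0.8  0.2  0.6] w 0.052 | shift [-0.19 -0.04  0.13] turn [ 0.2 -0.1 -0.3]
```

{"name": "servo_tool", "arguments": {"plan": [[0.2,[-0.1,0,0.1],[0,0,0]],[0,[-0.1,0,0],[0,0,0]],[0,[0,0,0],[0,0,0]],[0,[0,0,0],[0,0,0]],[0,[0,0,0],[0,0,0]],[0,[0,0,0],[0,0,0]],[0,[0,0,0],[0,0,0]],[0,[0,0,0],[0,0,0]],[0,[0,0,0],[0,0,0]],[0,[0,0,0],[0,0,0]],[0,[0,0,0],[0,0,0]]]}}

```text
time_s: 45.93
tool_pos: [0.4212, 0.347, 0.0516]
tool_rot: [179.7, -0.2, 64.7]
force: [-0.1, 0.2, 0.1]
grip_width: 0.0114
```

```bash
python3 -c "
from h import *
to([.4202,.3467,.05],65)"
```

```text
t 45.93 pos [0.4212 0.347  0.0516] rot [179.7  -0.2  64.7] F [-0.1  0.2  0.1] w 0.0114 | shift [-0.07 -0.08  0.16] turn [ 0.3 -0.2 -0.3]
```

{"name": "servo_tool", "arguments": {"plan": [[0,[0,0,-1],[0,0,0]],[0,[0,0,-2],[0,0,0]],[0,[0,0,-2.5],[0,0,0]],[0,[0,0,-2.5],[0,0,0]],[0,[0,0,-2.5],[0,0,-3]],[0,[0,0,-2.5],[0,0,-7]],[0,[0,0,-2],[0,0,-7]],[0,[0,0,-1],[0,0,-7]],[0,[0,0,0],[0,0,-7]],[0,[0,0,0],[0,0,-7]],[0,[0,0,0],[0,0,-7]],[0,[0,0,0],[0,0,-7]],[0,[0,0,0],[0,0,-7]],[0,[0,0,0],[0,0,-7]],[0,[0,0,0],[0,0,-7]],[0,[0,0,0],[0,0,-7]],[0,[0,0,0],[0,0,-7]],[0,[0,0,0],[0,0,-7]],[0,[0,0,0],[0,0,-7]],[0,[0,0,0],[0,0,-7]]]}}

```text
time_s: 47.6
tool_pos: [0.4121, 0.3416, 0.2217]
tool_rot: [-179.3, -0.1, 175.5]
force: [-0.4, -0.4, -2.5]
grip_width: 0.0116
```

{"name": "servo_tool", "arguments": {"plan": [[0,[0,0,0],[0,0,-7]],[0,[0,0,0],[0,0,-7]],[0,[0,0,0],[0,0,-7]],[0,[0,0,0],[0,0,-4]],[0,[0,0,0],[0,0,0]],[0,[0,0,0],[0,0,0]]]}}

```text
time_s: 48.1
tool_pos: [0.4097, 0.34, 0.2222]
tool_rot: [-179.2, -0.6, -158.6]
force: [-0.0, 0.7, -2.7]
grip_width: 0.0117
```

```bash
python3 -c "
from h import *
to([.6207,.2042,.22],200); print(env.get_obs()['qpos'].round(1))"
```

```text
t 48.1 pos [0.4097 0.34   0.2222] rot [-179.2   -0.6 -158.6] F [-0.   0.7 -2.7] w 0.0117 | shift [-14.7  -20.33   0.36] turn [-0.8 -0.6  1.4]
[ 23.2  19.4 -78.2  97.4  19.6  80.1  53.2]
```

Joint 3 is near its limit (-78.2° against -79.2°), so I move in stages and watch it.

{"name": "servo_tool", "arguments": {"plan": [[0,[-0.6,-0.8,0],[0,0,0]],[0,[-1,-1.4,0],[0,0,0]],[0,[-1.2,-1.7,0],[0,0,0]],[0,[-1.2,-1.7,0],[0,0,0]]]}}

```text
time_s: 48.43
tool_pos: [0.4673, 0.3025, 0.2234]
tool_rot: [-179.1, -0.5, -158.5]
force: [0.1, 0.6, -2.6]
grip_width: 0.0117
```

```bash
python3 -c "
from h import *
to([.6207,.2042,.22],200); print(env.get_obs()['qpos'].round(1))"
```

```text
t 48.43 pos [0.4673 0.3025 0.2234] rot [-179.1   -0.5 -158.5] F [ 0.1  0.6 -2.6] w 0.0117 | shift [-10.66 -14.77   0.48] turn [-1.  -0.5  1.5]
[ 24.7  22.8 -75.3  94.2  22.9  81.5  58.1]
```

{"name": "servo_tool", "arguments": {"plan": [[0,[-1.3,-1.8,0],[-0.5,-0.3,0.5]],[0,[-1.5,-2.1,0],[-0.5,-0.3,0.5]],[0,[-1.5,-2.1,0],[0,0,0.5]],[0,[-1.5,-2.1,0],[0,0,0]],[0,[-1.5,-2.0,0],[0,0,0]],[0,[-1.2,-1.6,0],[0,0,0]],[0,[-0.8,-1.1,0],[0,0,0]],[0,[-0.4,-0.6,0],[0,0,0]],[0,[0,0,0],[0,0,0]],[0,[0,0,0],[0,0,0]]]}}

```text
time_s: 49.27
tool_pos: [0.6281, 0.1805, 0.2167]
tool_rot: [-179.7, -0.2, -162.2]
force: [-1.2, -0.6, -2.9]
grip_width: 0.0115
```

```bash
python3 -c "
from h import *
to([.6207,.2042,.19],200); print(env.get_obs()['qpos'].round(1))"
```

```text
t 49.27 pos [0.6281 0.1805 0.2167] rot [-179.7   -0.2 -162.2] F [-1.2 -0.6 -2.9] w 0.0115 | shift [-0.03  2.49  2.66] turn [-0.3 -0.3 -2.2]
[ 26.5  33.8 -66.4  81.2  30.9  85.   68.9]
```

{"name": "servo_tool", "arguments": {"plan": [[0,[0,0.5,0.4],[0,0,-1]],[0,[0,0.7,0.6],[0,0,-1]],[0,[0,0.6,0.6],[0,0,0]],[0,[0,0.4,0.5],[0,0,0]],[0,[0,0.1,0.3],[0,0,0]],[0,[0,0,0],[0,0,0]],[0,[0,0,0],[0,0,0]]]}}

```text
time_s: 49.85
tool_pos: [0.6145, 0.2095, 0.1899]
tool_rot: [-179.8, -0.4, -159.5]
force: [0.0, 0.3, -3.0]
grip_width: 0.0114
```

```bash
python3 -c "
from h import *
to([.6207,.2042,.19],200)"
```

```text
t 49.85 pos [0.6145 0.2095 0.1899] rot [-179.8   -0.4 -159.5] F [ 0.   0.3 -3. ] w 0.0114 | shift [-0.39 -0.71 -0.01] turn [-0.2 -0.4  0.5]
```

{"name": "servo_tool", "arguments": {"plan": [[0,[-0.1,-0.2,0],[0,-0.3,0.4]],[0,[-0.1,-0.2,0.1],[0,0,0]],[0,[-0.1,-0.2,0.1],[0,0,0]],[0,[0,0,0.1],[0,0,0]],[0,[0,0,0.1],[0,0,0]],[0,[0,0,0],[0,0,0]],[0,[0,0,0],[0,0,0]]]}}

```text
time_s: 50.43
tool_pos: [0.6211, 0.2033, 0.1865]
tool_rot: [-179.7, 0.1, -160.0]
force: [0.5, 0.4, -2.8]
grip_width: 0.0117
```

```bash
python3 -c "
from h import *
to([.6207,.2042,.1576],200)"
```

```text
t 50.43 pos [0.6211 0.2033 0.1865] rot [-1.797e+02  1.000e-01 -1.600e+02] F [ 0.5  0.4 -2.8] w 0.0117 | shift [0.01 0.12 2.89] turn [-0.3  0.1 -0. ]
```

Centred. Press down gently.

{"name": "servo_tool", "arguments": {"plan": [[0,[0,0.1,0.3],[0,0,0]],[0,[0,0,0.4],[0,0,0]],[0,[0,0,0.4],[0,0,0]],[0,[0,0,0.4],[0,0,0]],[0,[0,0,0.4],[0,0,0]],[0,[0,0,0.4],[0,0,0]],[0,[0,0,0.4],[0,0,0]]]}}

```text
time_s: 51.02
tool_pos: [0.6214, 0.2046, 0.1575]
tool_rot: [-179.7, 0.2, -160.0]
force: [2.9, -2.4, 19.7]
grip_width: 0.0118
```

```bash
python3 -c "
from h import *
to([.6207,.2042,.1576],200);print(env.get_obs()['wrist_torque'].round(2))"
```

```text
t 51.02 pos [0.6214 0.2046 0.1575] rot [-179.7    0.2 -160. ] F [ 2.9 -2.4 19.7] w 0.0118 | shift [ 0.08 -0.01 -0.01] turn [-0.3  0.2 -0. ]
[-0.32 -0.87 -0.01]
```

The key is home: TCP at .1575 with 20 N of contact, whereas an unaligned key would rest at least 12 mm higher. Turn clockwise.

{"name": "servo_tool", "arguments": {"plan": [[0,[0,0,0],[0,0,4]],[0,[0,0,0],[0,0,6]],[0,[0,0,0],[0,0,6]],[0,[0,0,0],[0,0,6]],[0,[0,0,0],[0,0,6]],[0,[0,0,0],[0,0,6]],[0,[0,0,0],[0,0,6]],[0,[0,0,0],[0,0,6]]]}}

```text
time_s: 51.68
tool_pos: [0.6217, 0.2056, 0.1578]
tool_rot: [180.0, 0.3, 152.0]
force: [0.2, -0.7, -1.5]
grip_width: 0.0117
```

```bash
python3 -c "
from h import *
to([.6210,.2044,.1576],84);print(env.get_obs()['wrist_torque'].round(2),env.get_obs()['qpos'].round(1))"
```

```text
t 51.68 pos [0.6217 0.2056 0.1578] rot [180.    0.3 152. ] F [ 0.2 -0.7 -1.5] w 0.0117 | shift [ 0.   -0.14  0.02] turn [ 0.2  0.3 68. ]
[ 0.08 -0.21  0.16] [ 19.6  31.3 -56.   86.   26.6  76.5  23.4]
```

{"name": "servo_tool", "arguments": {"plan": [[0,[0,-0.1,0],[0,0,6]],[0,[0,0,0],[0,0,6]],[0,[0,0,0],[0,0,6]],[0,[0,0,0],[0,0,6]],[0,[0,0,0],[0,0,6]],[0,[0,0,0],[0,0,6]],[0,[0,0,0],[0,0,6]],[0,[0,0,0],[0,0,6]],[0,[0,0,0],[0,0,6]],[0,[0,0,0],[0,0,4]],[0,[0,0,0],[0,0,4]]]}}

```text
time_s: 52.6
tool_pos: [0.6224, 0.2062, 0.1578]
tool_rot: [179.4, 0.1, 87.1]
force: [-0.5, -0.5, -1.5]
grip_width: 0.012
```

```bash
python3 -c "
from h import *
to([.6210,.2044,.1576],84);print(env.get_obs()['wrist_torque'].round(2),env.get_obs()['qpos'].round(1))"
```

```text
t 52.6 pos [0.6224 0.2062 0.1578] rot [1.794e+02 1.000e-01 8.710e+01] F [-0.5 -0.5 -1.5] w 0.012 | shift [-0.18 -0.13  0.02] turn [0.6 0.1 3.1]
[-0.1  -0.09  0.13] [ 12.   26.7 -43.8  86.4  19.3  74.  -36.8]
```

{"name": "servo_tool", "arguments": {"plan": [[0,[-0.1,-0.1,0],[0.4,0,5]],[0,[0,0,0],[0,0,5]],[0,[0,0,0],[0,0,5]],[0,[0,0,0],[0,0,5]]]}}

```text
time_s: 52.93
tool_pos: [0.6228, 0.2073, 0.1579]
tool_rot: [179.5, -0.2, 66.8]
force: [0.5, -0.2, -1.7]
grip_width: 0.0149
```

```bash
python3 -c "
from h import *
to([.6210,.2044,.1576],84);print(env.get_obs()['wrist_torque'].round(2),env.get_obs()['qpos'].round(1))"
```

```text
t 52.93 pos [0.6228 0.2073 0.1579] rot [179.5  -0.2  66.8] F [ 0.5 -0.2 -1.7] w 0.0149 | shift [-0.34 -0.06  0.03] turn [  0.5  -0.1 -17.2]
[-0.   -0.17  1.31] [  9.4  25.8 -40.1  86.3  17.3  73.6 -55.9]
```

The stop is reached: 1.3 N m, and the wing has begun to wedge the jaws. Ease back and lift off.

{"name": "servo_tool", "arguments": {"plan": [[0,[0,0,0],[0,0,-5]],[0,[0,0,0],[0,0,-6]],[0,[0,0,0],[0,0,-5]],[0,[0,0,0],[0,0,0]],[0,[0,0,-0.3],[0,0,0]],[0,[0,0,-0.6],[0,0,0]],[0,[0,0,-0.8],[0,0,0]],[0,[0,0,-1],[0,0,0]],[0,[0,0,-1.2],[0,0,0]],[0,[0,0,-1.5],[0,0,0]],[0,[0,0,-1],[0,0,0]]]}}

```text
time_s: 53.85
tool_pos: [0.6199, 0.2078, 0.2236]
tool_rot: [179.7, 0.2, 83.1]
force: [-0.2, 0.7, -1.6]
grip_width: 0.0116
```

```bash
python3 -c "
from h import *
to([.419,.3467,.22],65);print(env.get_obs()['wrist_torque'].round(2),env.get_obs()['qpos'].round(1))
c=cam('top');np.save('c2.npy',c['image']);d=cam('scene');np.save('d2.npy',d['image'])
"
```

```text
t 53.85 pos [0.6199 0.2078 0.2236] rot [179.7   0.2  83.1] F [-0.2  0.7 -1.6] w 0.0116 | shift [ 11.37 -21.62   0.2 ] turn [ 0.3  0.1 18.1]
[ 0.05 -0.14 -0.01] [ 11.5  24.3 -43.9  81.4  17.1  80.8 -39.4]
```

{"name": "servo_tool", "arguments": {"plan": [[0,[0.6,-1.1,0],[0,0,0]],[0,[1.2,-2.3,0],[0,0,0]],[0,[1.3,-2.5,0],[0,0,0]],[0,[1.3,-2.5,0],[0,0,0]],[0,[1.3,-2.5,0],[0,0,0]],[0,[1.3,-2.5,0],[0,0,0]],[0,[1.3,-2.5,0],[0,0,0]],[0,[1.2,-2.3,0],[0,0,0]],[0,[0.9,-1.7,0],[0,0,0]],[0,[0.5,-1,0],[0,0,0]],[0,[0.2,-0.3,0],[0,0,0]],[0,[0,0,0],[0,0,0]],[0,[0,0,0],[0,0,0]]]}}

```text
time_s: 55.03
tool_pos: [0.4019, 0.3507, 0.2154]
tool_rot: [-180.0, 0.7, 83.1]
force: [0.4, -0.3, -2.7]
grip_width: 0.0118
```

```bash
python3 -c "
from h import *
to([.412,.3467,.0535],83);print(env.get_obs()['qpos'].round(1))
"
```

```text
t 55.03 pos [0.4019 0.3507 0.2154] rot [-180.     0.7   83.1] F [ 0.4 -0.3 -2.7] w 0.0118 | shift [-0.09  1.05 16.19] turn [0.  0.7 0.1]
[  3.9   9.6 -52.7  98.4   8.3  76.4 -57.3]
```

{"name": "servo_tool", "arguments": {"plan": [[0,[0,0.3,1],[0,0.6,0]],[0,[0,0.3,2],[0,0,0]],[0,[0,0.2,2.2],[0,0,0]],[0,[0,0,2.2],[0,0,0]],[0,[0,0,2.2],[0,0,0]],[0,[0,0,2],[0,0,0]],[0,[0,0,1.4],[0,0,0]],[0,[0,0,0.8],[0,0,0]],[0,[0,0,0.3],[0,0,0]],[0,[0,0,0],[0,0,0]],[0,[0,0,0],[0,0,0]]]}}

```text
time_s: 55.95
tool_pos: [0.4276, 0.3377, 0.0672]
tool_rot: [179.8, 0.1, 81.5]
force: [0.6, -0.1, -2.6]
grip_width: 0.0117
```

```bash
python3 -c "
from h import *
to([.412,.3467,.0525],83)
"
```

```text
t 55.95 pos [0.4276 0.3377 0.0672] rot [1.798e+02 1.000e-01 8.150e+01] F [ 0.6 -0.1 -2.6] w 0.0117 | shift [ 0.66 -1.68  1.46] turn [ 0.2  0.1 -1.5]
```

{"name": "servo_tool", "arguments": {"plan": [[0,[0.2,-0.3,0.2],[0,0,-1]],[0,[0.2,-0.4,0.3],[0,0,0]],[0,[0.2,-0.3,0.3],[0,0,0]],[0,[0,0,0.3],[0,0,0]],[0,[0,0,0.3],[0,0,0]],[0,[0,0,0.2],[0,0,0]],[0,[0,0,0.1],[0,0,0]]]}}

```text
time_s: 56.53
tool_pos: [0.42, 0.3482, 0.0527]
tool_rot: [179.4, -0.2, 82.6]
force: [0.3, -0.1, -2.7]
grip_width: 0.012
```

```bash
python3 -c "
from h import *
to([.418,.3457,.0515],83)
"
```

```text
t 56.53 pos [0.42   0.3482 0.0527] rot [179.4  -0.2  82.6] F [ 0.3 -0.1 -2.7] w 0.012 | shift [-0.27 -0.17  0.12] turn [ 0.6 -0.1 -0.4]
```

Lower the last millimetre, release, lift clear and swing aside so the cameras can see.

{"name": "servo_tool", "arguments": {"plan": [[0,[0,0,0.1],[0.4,0,0]],[0,[0,0,0.1],[0,0,0]],[0.6,[0,0,0],[0,0,0]],[0.6,[0,0,0],[0,0,0]],[0.6,[0,0,0],[0,0,0]],[0.6,[0,0,0],[0,0,0]],[0.6,[0,0,0],[0,0,0]],[0.6,[0,0,-1],[0,0,0]],[0.6,[0,0,-2],[0,0,0]],[0.6,[0,0,-2.5],[0,0,0]],[0.6,[0,0,-2.5],[0,0,0]],[0.6,[0,0,-2.5],[0,0,0]],[0.6,[0,0,-2.5],[0,0,0]],[0.6,[0,0,-1],[0,0,0]],[0.6,[-2,0,0],[0,0,0]],[0.6,[-3,0,0],[0,0,0]],[0.6,[-3,0,0],[0,0,0]],[0.6,[-3,0,0],[0,0,0]],[0.6,[-3,0,0],[0,0,0]],[0.6,[-3,0,0],[0,0,0]]]}}

```text
time_s: 58.2
tool_pos: [0.3966, 0.1837, 0.203]
tool_rot: [179.7, -0.8, 83.6]
force: [0.4, -0.6, -0.3]
grip_width: 0.0521
```

{"name": "servo_tool", "arguments": {"plan": [[0.6,[-3,0.5,0],[0,0,0]],[0.6,[-3,0.5,0],[0,0,0]],[0.6,[-3,0.5,0],[0,0,0]],[0.6,[-2,0,0],[0,0,0]],[0.6,[-1,0,0],[0,0,0]],[0.6,[0,0,0],[0,0,0]],[0.6,[0,0,0],[0,0,0]]]}}

```text
time_s: 58.78
tool_pos: [0.3946, 0.0501, 0.2015]
tool_rot: [179.6, -0.5, 83.0]
force: [-0.1, -0.4, 0.2]
grip_width: 0.0522
```

Run:
```python
from h import *
to([.4,0,.2],83)
c=cam('top');d=cam('scene')
a=cv2.resize(d['image'][110:335,120:480],(800,500)); 
b=cv2.resize(c['image'][130:300,100:400],(400,227))
# left: scene wide, enlarged lock bottom
l=cv2.resize(d['image'][235:295,300:360],(360,300))
cv2.imwrite('pics/fin.png',np.vstack([cv2.resize(a,(640,400)),np.hstack([b[:200],np.zeros((200,0,3),np.uint8),cv2.resize(l,(240,200))])]))
```

```text
t 58.78 pos [0.3946 0.0501 0.2015] rot [179.6  -0.5  83. ] F [-0.1 -0.4  0.2] w 0.0522 | shift [-4.91  1.15  0.11] turn [ 0.4 -0.5  0. ]
```

View pics/fin.png

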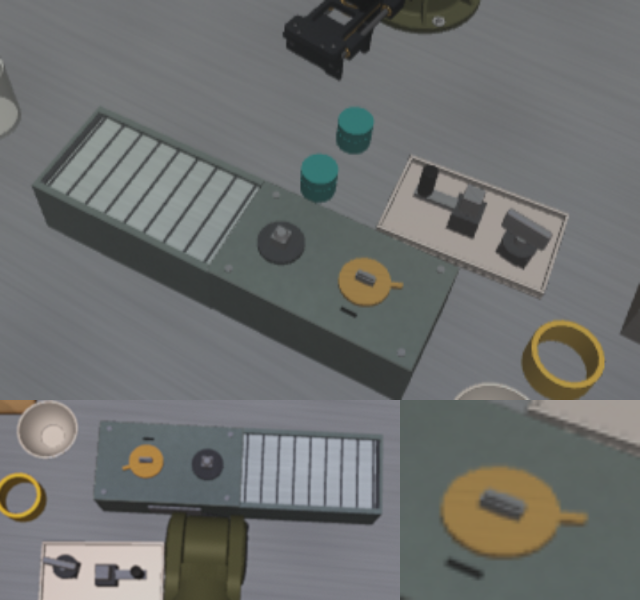

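Run:
```python
from h import *
c=cam('top');d=cam('scene')
L=np.array([.6212,.2044])
for n,cc in(('top',c),('scene',d)):
    im=cc['image'].astype(int); m=(im[...,2]-im[...,0]>60)
    v,u=np.nonzero(m); P=np.array([px(cc,a,b,.109)[:2] for a,b in zip(u,v)])-L
    r=np.hypot(*P.T); k=(r>.036)&(r<.055); print(n,'pointer',k.sum(),np.degrees(np.arctan2(P[k,1].mean(),P[k,0].mean())).round(1))
b0=np.array([.6365,-.1015]);ay=np.array([-.0488,.9988])
ys=np.arange(-.150,.14,.002)
for n,cc in(('top',c),('scene',d)):
    g=cc['image'].mean(axis=2); 
    q=[proj(cc,[*(b0+y*ay),.098]).round().astype(int) for y in ys]; s=[int(g[v,u]) for u,v in q]
    print(n,list(zip((ys[:22]*1000).round().astype(int).tolist(),s[:22])))
# shaft yaw: bright pixels around shaft in top of square
S=np.array([.6262,.0887])
for n,cc in(('top',c),('scene',d)):
    u,v=proj(cc,[*S,.126]).round().astype(int); w=9
    p=cv2.resize(cc['image'][v-w:v+w+1,u-w:u+w+1].mean(axis=2).astype(np.uint8),None,fx=8,fy=8,interpolation=cv2.INTER_CUBIC)
    _,t=cv2.threshold(p,0,255,cv2.THRESH_OTSU); k=max(cv2.findContours(t,cv2.RETR_EXTERNAL,cv2.CHAIN_APPROX_NONE)[0],key=cv2.contourArea)[:,0,:]
    W=np.array([px(cc,(a+.5)/8-.5+u-w,(b+.5)/8-.5+v-w,.126)[:2] for a,b in k])*1000
    print(n,cv2.minAreaRect(W.astype(np.float32)))
```

```text
top pointer 10 115.1
scene pointer 10 114.0
top [(-150, 129), (-148, 129), (-146, 129), (-144, 129), (-142, 129), (-140, 124), (-138, 110), (-136, 97), (-134, 71), (-132, 71), (-130, 52), (-128, 79), (-126, 134), (-124, 134), (-122, 102), (-120, 95), (-118, 152), (-116, 172), (-114, 172), (-112, 173), (-110, 172), (-108, 172)]
scene [(-150, 117), (-148, 117), (-146, 117), (-144, 115), (-142, 104), (-140, 97), (-138, 93), (-136, 76), (-134, 76), (-132, 65), (-130, 62), (-128, 62), (-126, 118), (-124, 81), (-122, 76), (-120, 113), (-118, 150), (-116, 150), (-114, 150), (-112, 150), (-110, 150), (-108, 150)]
top ((626.2051391601562, 89.79132080078125), (21.254131317138672, 20.942840576171875), 0.7450051307678223)
scene ((626.7166137695312, 88.4048843383789), (21.546131134033203, 21.046035766601562), 0.48527613282203674)
```

```bash
python3 -c "
from cell import env
print(env.sign_off())"
```

```text
the job is handed in; nothing more can be done
None
```

The job was finished in the order asked and handed in at about 59 s on the robot's clock; no verdict was reported.

**What I did**
- **Tins:** The three tins present (black lids) stand upright in the bay. I left the two turquoise look-alikes alone.
- **Shutter:** I fitted the crank on the shaft and wound the shutter to its stop. I then lifted the crank off and put it back in the tray, turned end for end from how it lay.
- **Lock:** The winged key went fully home on the first press, so no twisting search was needed. I turned it clockwise to its stop, lifted it off and put it back in the tray.

**Last checks**
- **Shutter:** Its outer edge reads within about 2 mm of the bay's end wall in both cameras. The square shaft reads within about 2° of where the stop should put it.
- **Lock:** The brass pointer sits at 114–115°. Fully locked should be about 114°, from the locker's measured direction and the 1.2 rad travel. Turning the key at the stop met 1.3 N m.
- **Tray and bystanders:** The last picture shows both tools standing in the tray. The tape and the part of the bowl in view look unmoved. Only the jug's edge is in that picture, and I did not measure any of the three.
- **Tins:** They were last seen standing before the shutter closed; they are hidden now.

**Slips along the way**
- Short moves under- or overshot by up to 2 cm and were corrected.
- The crank's hand grip had to be gripped twice.
- Joint 3 came within 1° of its limit while I turned the key over the tray, without passing it.

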